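# Pry open the parts cabinet and stow the condenser holder

## Task

Pick up the flat pry blade, slide its tip up the sloping sill into the slot under the lower edge of the parts cabinet's flap, and lever the flap up with the blade, not with the fingers, until it stands open by itself. Lay the blade flat on the bench again, then stand the white ceramic condenser lens holder upright in the wide middle compartment of the cabinet. Leave the flap open and the other things on the bench where they are.

Things in the scene. Friction and masses are not known exactly. Their poses are not given: they have to be found in the camera images.
- cabinet: aluminium parts cabinet, fixed, 200 (x) x 222 (y) x 190 mm high; origin at the centre of its underside, x from its front (robot's side, at x = -100 mm) to its back, z up. Its upper front slopes up to the back at 30 degrees, closed by a plain flap. Inside, side by side: a wide middle compartment and a narrow one each side holding small stock. Dummy drawer knobs in front stand 10 mm proud
- slot (a point): middle of the slot's mouth: half-way across, right under the flap's lower edge, 4.5 mm off the sill. The slot is 9 mm high, 210 wide, and runs in up-slope, 30 degrees above the cabinet's +x (axes as the cabinet's), so the blade must be inclined 30 degrees, tip up, and go in about 20 mm. Its floor, the smooth sill, runs from 25 mm down-slope (the cabinet's front edge, 97 mm up) to 25 mm up-slope
- hinge (a point): point on the cabinet half-way along the flap's hinge line, which runs along the cabinet's y at the flap's upper edge, 195 mm above the bench. Axes as the cabinet's
- flap (a joint): the flap's angle in rad: 0 closed (at 30 degrees), growing as its lower edge swings up and back about the hinge, 2.45 at its stop (leaning back). The aluminium flap is 150 mm from hinge to lower edge, 222 wide, 4 thick, about 160 g, without handle, and swings almost freely: below 2.1 (upright) it falls shut when let go, past 2.2 it falls back onto its stop and stays open
- flap_edge (a point): middle of the flap's lower edge, half-way through its thickness; moves with the flap, whose x axis points from here to the hinge (up-slope when closed) and z out of its outer face
- tray (a point): point on the floor of the wide middle compartment, 85 mm above the bench, half-way between its dividers (136 mm apart, 30 mm high). The floor runs from 42 mm in front of the point (the sill) to 60 mm behind it (the back block, 190 mm high); the cabinet's outer side walls rise to the flap. Axes as the cabinet's
- blade_grip (a point): where to grip the pry blade: on its black handle, half-way up (11 mm), near the balance point. Handle 100 long x 24 wide x 22 mm high, from 80 mm behind this point to 20 ahead; then a steel blade 24 wide and 3 mm thick at mid-height, lying flat, its tip 110 mm ahead. x runs to the tip, z up as it lies. It starts lying with the tip pointing roughly away from the robot. About 0.1 kg
- blade_tip (a point): middle of the blade's tip edge (mid-thickness), same axes as blade_grip
- holder_mid (a point): centre of the white ceramic condenser lens holder, a round upright piece 60 mm in diameter and 55 mm high with a glass lens on top; the point lies on its axis half-way up (27.5 mm). Grip it across its diameter. About 0.18 kg
- turret: bystander: black objective turret, a dome 94 mm across with four stub objectives, 64 mm high; origin under its centre
- eyepiece_a: bystander: chrome eyepiece standing, 40 mm across, 62 mm high; origin under its centre
- eyepiece_b: bystander: a second such chrome eyepiece
- focus_knob: bystander: brass focusing knob lying between robot and cabinet, 64 mm across, 36 mm high; origin under its centre
- bin: bystander: grey open parts bin 140 x 100 x 60 mm; origin under its centre
- tissues: bystander: cardboard box 120 x 90 x 50 mm; origin under its centre
- cleaner: bystander: bottle 54 mm across, 130 mm high; origin under its centre
Mind the look-alikes: they are no part of the job. Of the things shaped like the part that bears blade_grip, the black one is meant.

How it is judged:
On the way, in this order (a step that is already met when the one before it is completed fails the run):
1. the blade's tip is at least 13 mm up the slot, between sill and closed flap (x of blade_tip in the frame of flap_edge between 0.013 and 0.07 m and y of blade_tip in the frame of flap_edge between -0.1 and 0.1 m and z of blade_tip in the frame of flap_edge between -0.014 and -0.002 m and value of joint flap below 0.08 rad), for 0.05 s.
2. the blade carries the flap up (value of joint flap between 0.6 and 1.9 rad and contact force between blade and flap above 0.1 N), for 0.05 s.
3. the flap stands open (value of joint flap above 2.2 rad), for 0.2 s.
4. the blade lies on the bench, let go (height (world z) of each of blade_grip, blade_tip below 0.03 m and height (world z) of blade_tip above 0 m and contact force between the fingers and blade below 0.05 N), for 0.2 s.
5. the holder stands in the wide compartment (x of holder_mid in the frame of tray between -0.035 and 0.045 m and y of holder_mid in the frame of tray between -0.05 and 0.05 m and z of holder_mid in the frame of tray between 0.018 and 0.036 m and angle between holder_mid's own z axis and vertical below 0.15 rad), for 0.1 s.
At the end, for the whole second after the job is handed in: The flap stands open (joint above 2.2 rad); the blade lies flat on the bench (grip and tip points below 30 mm); the holder stands upright (within 0.15 rad) on the floor of the wide middle compartment; holder and blade are let go and at rest (all of step 5 and value of joint flap above 2.2 rad and height (world z) of each of blade_grip, blade_tip below 0.03 m and height (world z) of blade_tip above 0 m and linear speed of each of holder, blade below 0.02 m/s); the robot touches nothing.
It fails at once if the fingers push the flap (contact force between the fingers and flap above 2 N).
It fails at once if the holder is tipped over (angle between holder_mid's own z axis and vertical above 1 rad).
It fails at once if a bystander is moved more than 30 mm or tipped (distance of any of turret, eyepiece_a, eyepiece_b, focus_knob, bin, tissues, cleaner from where it was at the start of the episode above 0.03 m or angle between any of turret, eyepiece_a, eyepiece_b, focus_knob, bin, tissues, cleaner's own z axis and vertical above 0.5 rad).
It also fails if it takes over 72 s, if anything falls off the work surface, if the arm or the gripper's body presses on something with over 40 N, if the wrist force passes 120 N, or if a joint passes its speed limit or range.

## Robot

A 7-joint arm with a two-finger parallel gripper is mounted at the origin on the work surface. World frame = base frame: x ahead of the robot, y to its left, z up, the work surface at z = 0. Lengths are in m, angles in rad, forces in N, time in s.
With the tool pointing down it reaches from about 0.4 to 0.85 m from the base axis. Payload 10.4 kg.
Tool frame: the origin (TCP) lies between the finger pads; the fingertips stand 8 mm ahead of it and the grasp point (between the pads) lies 11 mm behind it; z points along the fingers, x is the direction in which the jaws open and shut, and the axes are right-handed (so a half turn about z gives the same grasp; the last joint's range is limited). The gripper opens to 87 mm and grips with 3 to 60 N. Pads are 19 mm wide; open, the fingers measure 117 mm over their backs; the gripper's body (75 mm by 190 mm) begins 51 mm behind the grasp point.
Start: joints at [1.249, 0.332, -0.065, 1.46, 0.022, 1.35, -0.088], TCP at [0.184, -0.597, 0.231] pointing down, gripper open.
Joint ranges: [-2.6, 2.6], [-0.5, 2.12], [-1.47, 1.34], [0.16, 2.42], [-1.27, 4.41], [0.06, 2.06], [-2.6, 2.6]. Speed limits (rad/s): [2.22, 2.22, 2.79, 2.79, 3.14, 3.14, 3.14].

## Interface

Orientations are given as a unit quaternion [x, y, z, w].
In Python, from bench import r, viewer gives the robot as it stands.
- The arm moves only by the tool apply_moves, never from a script. Its argument "increments" is a list of rows, each an object with "grip": the closure in counts, from 0 (fully open) to 255 (shut); "xyz": the shift along the tool's x, y, z in mm, a list of three; "rotation": the turn, a rotation vector about the tool's x, y, z in degrees, a list of three. A call has 1 to 5 rows; each row is the pose to reach, as a shift and turn from the pose measured when the call began, along the tool's axes at that moment; what a row does not reach only later rows make up. A row lasts 1/8 s, in which the tool goes at most 62.5 mm and 10.7 degrees, less where a joint would pass 70% of its speed; a pose out of reach is approached as far as the arm can. A call with a gripper value outside its range is refused whole. The fingers move at their own pace and stop on an object; "squeeze" is the grip in N (left out, the last holds). Time passes only in rows, so rows that repeat a pose let the fingers close. It gives the time, the measured TCP pose, the force and the opening at its end, in the units of the state.
- r.read_state(): the state, without advancing time (a new reading comes with each control period).
- viewer.camera(name): name is "scene" or "top" or "wrist"; returns a dict with "img" (480x640x3 uint8, blue, green, red), "range_z" (480x640 float32, m along the optical axis (not along the pixel's ray), 0 where there is no reading), "vertical_fov" (degrees; the focal length in pixels is half the picture's height over the tangent of half this angle, whatever the lens; pixels are square), "cx", "cy" (the principal point, pixels), "rvec" (rotation vector, rad) and "tvec" (3), from world to camera coordinates, as OpenCV has them. Camera axes: x right, y down, z forward; pixel columns grow to the right and rows downward; lengths in m; the calibration is good to about 2 mm. A picture is of the moment at which its call begins.
- r.close_job(): hands the job in, once; it reports no verdict.
The state is a dict: "time": time; "joint_positions": joint angles; "joint_vel": joint speeds; "joint_torque": joint torques, N m; "ee_pos": TCP position; "eef_rot": TCP orientation; "ft_force": force on the tool from outside, world axes, zero at the start; "torque": the same for the moment, N m; "width": finger opening in m.
Only numpy, scipy, OpenCV 4.12 (cv2) and the standard library are available. Lean on these libraries where they do the work, as an engineer would, in place of code of your own. Each camera call takes 0.05 s, during which the arm holds its last target.

## Working session

There is one attempt and no reset: what is moved stays moved. The work goes in short steps, Python scripts to look and compute and a tool call to move; the robot and the scene stay as the last step left them, time stands still between calls to the robot, and variables do not carry over. Pictures are saved under pics/ and viewed, and the job is handed in when it is done.

Besides the shell and the picture viewer there is one more tool, called in YAML: its name, and indented under it one key for each argument. apply_moves: Moves the arm, as the interface text tells. Its arguments: {"type":"object","properties":{"increments":{"type":"array","items":{"type":"object","properties":{"grip":{"type":"number"},"xyz":{"type":"array","items":{"type":"number"}},"rotation":{"type":"array","items":{"type":"number"}}}}},"squeeze":{"type":"number"}},"required":["increments"]}

```bash
ls; mkdir -p pics; python3 - <<'E'
from bench import r, viewer
import cv2,numpy as np
print(r.read_state())
for n in ["scene","top","wrist"]:
    c=viewer.camera(n); cv2.imwrite(f"pics/{n}0.png",c["img"]); np.savez(f"{n}0.npz",**c)
    print(n,c["vertical_fov"],c["cx"],c["cy"],c["rvec"],c["tvec"])
E
```

```text
pics
{'time': 0.0, 'joint_positions': array([ 1.24940968,  0.33286578, -0.0647205 ,  1.46089059,  0.02158477,
        1.34986849, -0.08849544]), 'joint_vel': array([-1.91680497e-03,  3.56621104e-04, -1.01746675e-03, -1.05926406e-04,
        5.89946487e-04, -8.38364462e-04, -8.27183216e-05]), 'joint_torque': array([ 3.63097415e-04, -6.23264050e+01,  2.49741704e-02, -3.89911509e+01,
       -6.12875191e-02,  3.98183498e-02,  1.48171489e-04]), 'ee_pos': array([ 0.1838878 , -0.59697594,  0.22978199]), 'eef_rot': array([ 8.04487093e-01, -5.93969755e-01, -5.48942122e-04, -3.81920520e-04]), 'ft_force': array([0.07435109, 0.87642756, 0.43592259]), 'torque': array([-0.03476628, -0.01732646,  0.02946843]), 'width': 0.08708884189283733}
scene 50.978378347618886 318.95816048108276 237.6095793293877 [ 1.89191258  1.54795497 -0.63463137] [-0.10117455 -0.22932905  1.64539806]
top 43.68832968828663 319.2304637863496 234.7596529403192 [ 2.1520891  -2.06137572  0.21966786] [-0.00272879  0.51782065  1.45501833]
wrist 64.02641853467031 311.54683337243347 239.83300535026328 [-2.34068169  1.72588278  0.24359565] [-0.62489365 -0.03473236  0.38998143]
```

View pics/scene0.png

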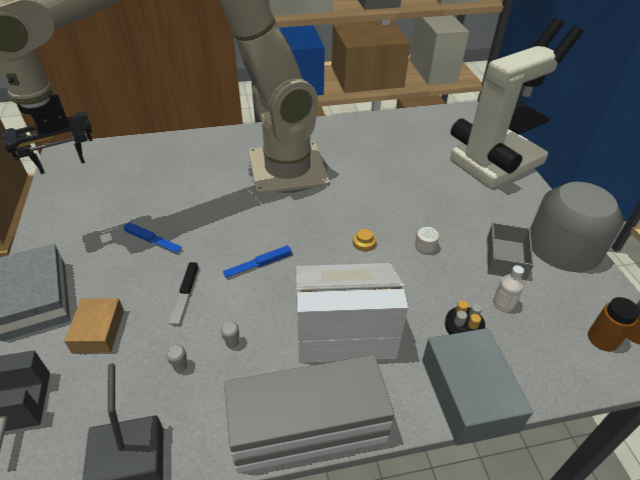

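View pics/top0.png

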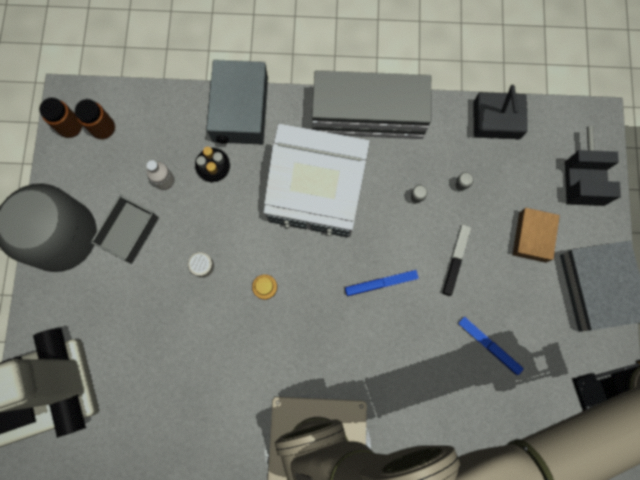

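View pics/wrist0.png

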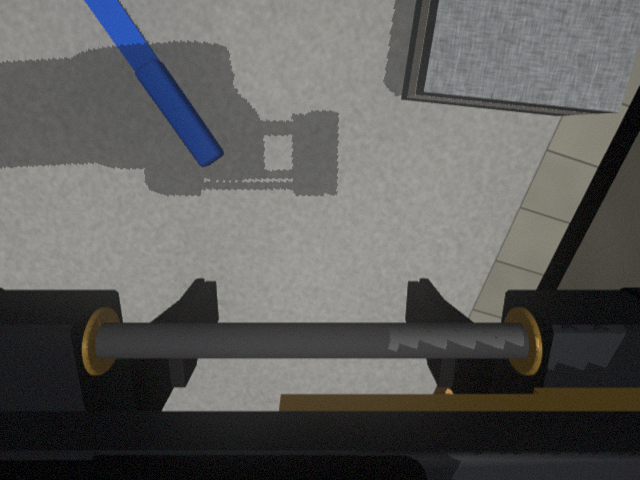

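The black-handled blade is in the top view at about (453,275), with its steel tip at (463,228). The holder is at (200,264), the knob at (264,287), the cabinet near (316,180) and the eyepieces at (419,192) and (465,181). Next I'll measure them in the depth data.

```bash
cat > h.py <<'E'
import numpy as np, cv2
from scipy.spatial.transform import Rotation as R
def cloud(c):
    f=240/np.tan(np.radians(float(c["vertical_fov"]))/2)
    z=c["range_z"]; v,u=np.mgrid[:480,:640]
    P=np.stack([(u-c["cx"])/f*z,(v-c["cy"])/f*z,z],-1)
    Rm=R.from_rotvec(np.ravel(c["rvec"])).as_matrix()
    W=(P-np.ravel(c["tvec"]))@Rm   # R^T (p-t)
    W[z==0]=np.nan
    return W
def proj(c,p):
    f=240/np.tan(np.radians(float(c["vertical_fov"]))/2)
    q=R.from_rotvec(np.ravel(c["rvec"])).apply(p)+np.ravel(c["tvec"])
    return np.stack([q[...,0]/q[...,2]*f+c["cx"],q[...,1]/q[...,2]*f+c["cy"]],-1)
E
python3 - <<'E'
from h import *
for n in ["top","scene"]:
    c=np.load(n+"0.npz"); W=cloud(c); im=c["img"].astype(int)
    ok=np.isfinite(W[...,0])
    for nm,(x0,x1,y0,y1,z0,z1) in dict(blade=(.35,.62,-.42,-.28,.006,.05),holder=(.38,.55,.22,.36,.015,.09),knob=(.35,.5,.08,.2,.01,.06)).items():
        m=ok&(W[...,0]>x0)&(W[...,0]<x1)&(W[...,1]>y0)&(W[...,1]<y1)&(W[...,2]>z0)&(W[...,2]<z1)
        if m.sum()<5: print(n,nm,"none");continue
        p=W[m]; print(n,nm,m.sum(),p.min(0).round(3),p.max(0).round(3),p.mean(0).round(4))
        vu=np.argwhere(m); print(vu.min(0),vu.max(0))
c=np.load("top0.npz");W=cloud(c)
for u,v in [(453,275),(449,292),(457,262),(463,228),(200,264),(264,287),(316,180),(280,130),(368,140),(265,213),(351,230),(300,195),(300,400),(419,192),(465,181)]: print(u,v,W[v,u].round(4))
E
```

```text
top blade 924 [ 0.351 -0.419  0.006] [ 0.62  -0.281  0.03 ] [ 0.4775 -0.3392  0.0152]
[207 435] [309 489]
top holder 508 [0.403 0.286 0.015] [0.462 0.346 0.067] [0.4303 0.3126 0.0522]
[252 188] [276 213]
top knob 504 [0.356 0.094 0.01 ] [0.491 0.198 0.045] [0.3858 0.1518 0.0281]
[247 248] [298 289]
scene blade 674 [ 0.351 -0.402  0.006] [ 0.616 -0.283  0.029] [ 0.4786 -0.3392  0.0166]
[255 158] [342 210]
scene holder 468 [0.403 0.28  0.015] [0.462 0.342 0.062] [0.4416 0.3057 0.045 ]
[226 415] [250 438]
scene knob 364 [0.358 0.117 0.01 ] [0.418 0.18  0.042] [0.3945 0.1459 0.0268]
[229 352] [249 375]
453 275 [ 0.434  -0.3234  0.0267]
449 292 [ 0.3908 -0.314   0.0227]
457 262 [ 0.4689 -0.3351  0.0205]
463 228 [ 0.5603 -0.3526  0.0142]
200 264 [0.4302 0.3139 0.0543]
264 287 [0.3813 0.152  0.0397]
316 180 [0.627  0.032  0.1642]
280 130 [0.739  0.1225 0.1912]
368 140 [ 0.7224 -0.0873  0.1921]
265 213 [0.5585 0.1557 0.0937]
351 230 [ 0.5262 -0.0587  0.0864]
300 195 [0.5939 0.0691 0.1446]
300 400 [0.1109 0.0492 0.0117]
419 192 [ 0.6371 -0.2292  0.0664]
465 181 [ 0.6728 -0.3474  0.0619]
```

```bash
python3 - <<'E'
import cv2,numpy as np
a=cv2.imread("pics/scene0.png"); b=cv2.imread("pics/top0.png")
cv2.imwrite("pics/c1.png",cv2.resize(a[220:400,150:450],None,fx=2.6,fy=2.6,interpolation=cv2.INTER_CUBIC))
cv2.imwrite("pics/c2.png",np.vstack([cv2.resize(b[115:245,180:380],None,fx=3,fy=3,interpolation=cv2.INTER_CUBIC)]))
E
```

```text
(no output)
```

View pics/c1.png

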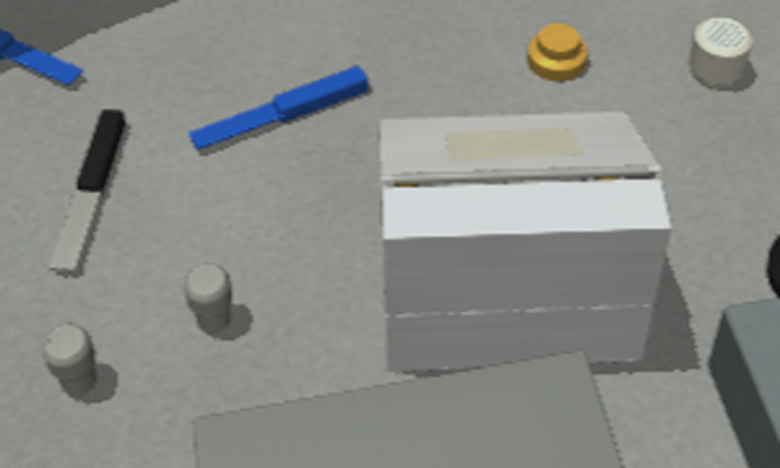

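View pics/c2.png

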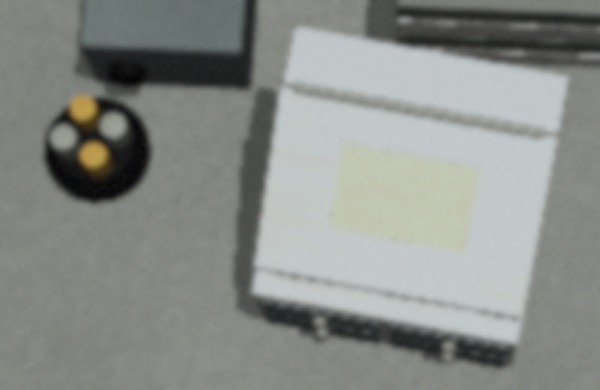

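```bash
cat > fit.py <<'E'
from h import *
from scipy.optimize import least_squares
# clicked corners
s=np.load("scene0.npz"); t=np.load("top0.npz")
K=[(t,(100,111,190),(180+297/3,115+27/3)),(t,(100,-111,190),(180+568/3,115+75/3)),
 (t,(-100,111,97),(180+254/3,115+297/3)),(t,(-100,-111,97),(180+516/3,115+343/3)),
 (s,(100,111,190),(150+669/2.6,220+229/2.6)),(s,(100,-111,190),(150+387/2.6,220+238/2.6)),
 (s,(100,111,0),(150+643/2.6,220+358/2.6)),(s,(100,-111,0),(150+387/2.6,220+371/2.6)),
 ]
def T(q,p): 
    p=np.array(p,float)/1000; return R.from_euler('z',q[2]).apply(p)+[q[0],q[1],0]
def res(q): return np.concatenate([proj(c,T(q,p))-np.array(px) for c,p,px in K])
o=least_squares(res,[.64,.03,0],x_scale=[.01,.01,.01])
print(o.x, np.degrees(o.x[2]), res(o.x).reshape(-1,2).round(1).tolist())
# depth fit: flap plane
for c in (s,t):
    W=cloud(c).reshape(-1,3); W=W[np.isfinite(W[:,0])]
    L=R.from_euler('z',-o.x[2]).apply(W-[o.x[0],o.x[1],0])
    m=(abs(L[:,1])<.1)&(L[:,0]>-.07)&(L[:,0]<.03)&(L[:,2]>.1)
    A=np.c_[L[m][:,:2],np.ones(m.sum())]; k=np.linalg.lstsq(A,L[m][:,2],rcond=None)[0]
    print("flap",m.sum(),k, "z at x=0 expected", .1945+ .002/np.cos(np.pi/6)-.046*np.tan(np.pi/6), "rms",np.std(A@k-L[m][:,2]))
    m=(abs(L[:,1])<.1)&(L[:,0]>.06)&(L[:,0]<.095)&(L[:,2]>.15); print("top z",L[m][:,2].mean(),m.sum())
    m=(abs(L[:,1])<.1)&(L[:,2]>.15)&(L[:,2]<.22)&(L[:,0]>0);print("x max", np.percentile(L[m][:,0],[90,95,98,99,100]))
    m=(L[:,0]>-.09)&(L[:,0]<.09)&(L[:,2]>.12)&(abs(L[:,1])<.2);print("y", np.percentile(L[m][:,1],[.5,1,2,98,99,99.5]))
for nm,c,(u0,v0,u1,v1),f in (("t",t,(250,110,390,245),5),("s",s,(285,255,420,370),5)):
    im=cv2.resize(c["img"][v0:v1,u0:u1],None,fx=f,fy=f,interpolation=cv2.INTER_CUBIC)
    for ls in [[(-100,-111,97),(-100,111,97),(46,111,190),(100,111,190),(100,-111,190),(46,-111,190),(-100,-111,97)],[(-84.9,-111,120.8),(-84.9,111,120.8)],[(100,111,0),(100,-111,0)]]:
        P=np.array([ (proj(c,T(o.x,p))+.5-[u0,v0])*f for p in ls]).round().astype(np.int32)
        cv2.polylines(im,[P],False,(0,0,255),1)
    cv2.imwrite(f"pics/ov_{nm}.png",im)
E
python3 fit.py
```

```text
[ 0.63995215  0.03237469 -0.14585556] -8.356908032814962 [[-0.7, -0.2], [0.6, 0.3], [-0.2, -0.8], [0.9, 0.3], [1.4, -1.3], [-1.2, -0.4], [-0.1, 0.8], [0.3, 0.2]]
flap 1558 [ 0.58017562 -0.00133294  0.16986221] z at x=0 expected 0.17025128869403572 rms 0.006722005365156389
top z 0.1902943448165592 1363
x max [0.10073291 0.10133597 0.10190027 0.10222595 0.10474522]
y [-0.11176615 -0.11092967 -0.10868215  0.10486055  0.10640674  0.10755986]
flap 3926 [ 0.57849257 -0.00072491  0.1699192 ] z at x=0 expected 0.17025128869403572 rms 0.0034370566488700215
top z 0.19081424521953116 1161
x max [0.09022556 0.09597275 0.09906328 0.10019295 0.10291838]
y [-0.10829275 -0.10720053 -0.10499758  0.10772291  0.11010142  0.11143694]
```

View pics/ov_t.png

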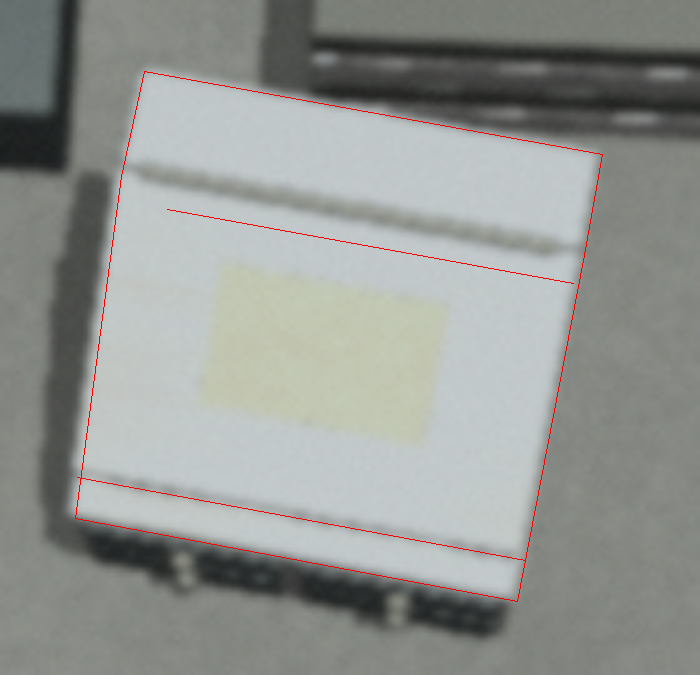

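View pics/ov_s.png

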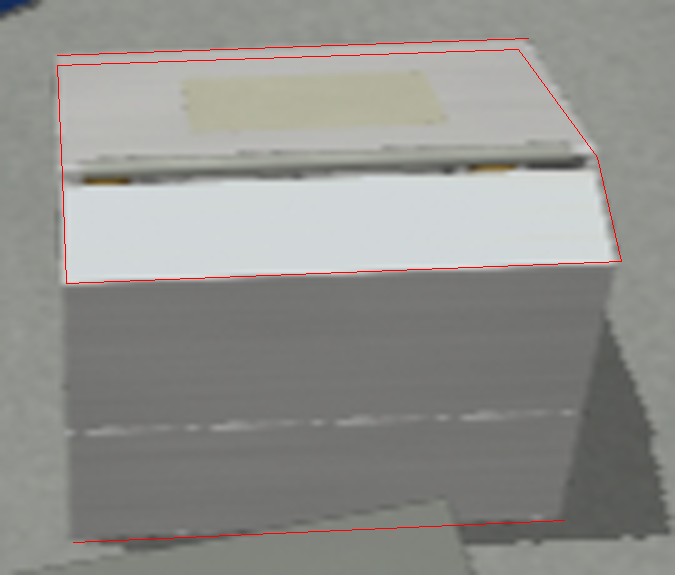

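Overlay matches the cabinet edges: slot line in the top crop runs (80,478)–(525,559). Now the blade and holder.

```bash
cat > bl.py <<'E'
from h import *
for n in ["top","scene"]:
    c=np.load(n+"0.npz"); W=cloud(c); im=c["img"].astype(int)
    g=im.max(-1)
    box=(W[...,0]>.33)&(W[...,0]<.62)&(W[...,1]>-.40)&(W[...,1]<-.28)
    blk=box&(g<60)&(W[...,2]>.0)
    stl=box&(W[...,2]>.004)&(W[...,0]>.48)&(g>60)
    for nm,m in (("blk",blk),("steel",stl)):
        p=W[m]; mu=np.median(p[:,:2],0); d=cv2.fitLine(p[:,:2].astype(np.float32),cv2.DIST_HUBER,0,.01,.01).ravel(); 
        if d[0]<0:d[:2]*=-1
        s=(p[:,:2]-d[2:])@d[:2]; w=(p[:,:2]-d[2:])@[-d[1],d[0]]
        print(n,nm,m.sum(),"ang",np.degrees(np.arctan2(d[1],d[0])).round(2),"ends",(d[2:]+d[:2]*np.percentile(s,1)).round(4),(d[2:]+d[:2]*np.percentile(s,99)).round(4),"len",np.ptp(np.percentile(s,[1,99])).round(4),"w",np.percentile(w,[2,98]).round(4),"z",np.median(p[:,2]).round(4))
        vu=np.argwhere(m);print(vu.min(0),vu.max(0))
    k=(W[...,0]>.39)&(W[...,0]<.48)&(W[...,1]>.26)&(W[...,1]<.36)&(W[...,2]>.045)
    p=W[k][:,:2].astype(np.float32); print(n,"holder",cv2.minEnclosingCircle(p),p.mean(0))
b=np.load("top0.npz")["img"]; s=np.load("scene0.npz")["img"]
cv2.imwrite("pics/b.png",np.hstack([cv2.resize(b[215:305,420:490],None,fx=5,fy=5,interpolation=cv2.INTER_CUBIC),cv2.resize(s[255:345,155:215],None,fx=5,fy=5,interpolation=cv2.INTER_CUBIC)]))
E
python3 bl.py
```

```text
top blk 361 ang -15.85 ends [ 0.3868 -0.3071] [ 0.4773 -0.3328] len 0.094 w [-0.0114  0.0095] z 0.0213
[258 442] [295 460]
top steel 609 ang -15.88 ends [ 0.4779 -0.3335] [ 0.617  -0.3731] len 0.1446 w [-0.0459  0.0658] z 0.0089
[206 435] [259 480]
top holder ((0.4323039650917053, 0.3158881366252899), 0.03060097061097622) [0.4318945  0.31472415]
scene blk 321 ang -15.72 ends [ 0.392  -0.3105] [ 0.4821 -0.3359] len 0.0937 w [-0.0132  0.0071] z 0.0211
[263 180] [294 197]
scene steel 387 ang -16.14 ends [ 0.4804 -0.3412] [ 0.6023 -0.3765] len 0.127 w [-0.0287  0.0757] z 0.0123
[292 159] [343 211]
scene holder ((0.43166568875312805, 0.3119603097438812), 0.03230157122015953) [0.43641803 0.30868256]
```

View pics/b.png

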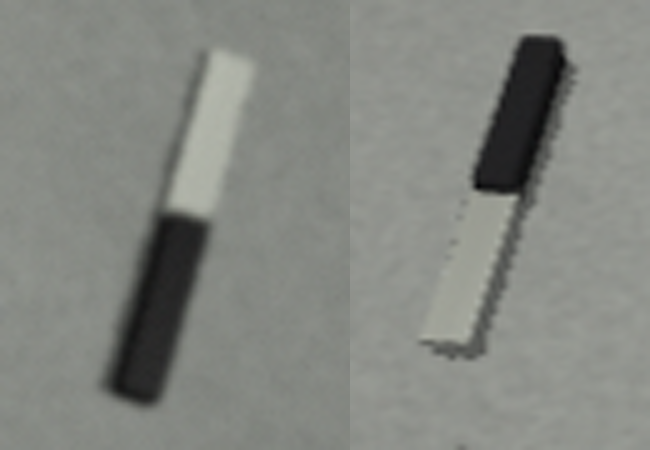

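```bash
cat > bfit.py <<'E'
from h import *
from scipy.optimize import least_squares
s=np.load("scene0.npz"); t=np.load("top0.npz")
tp=lambda u,v:(419.5+u/5,214.5+v/5); sp=lambda u,v:(154.5+(u-350)/5,254.5+v/5)
K=[(t,(110,12,12.5),tp(208,50)),(t,(110,-12,12.5),tp(254,64)),(t,(20,12,22),tp(163,212)),(t,(20,-12,22),tp(209,221)),(t,(-80,12,22),tp(118,389)),(t,(-80,-12,22),tp(156,402)),
(s,(110,-12,12.5),sp(421,339)),(s,(110,12,12.5),sp(470,350)),(s,(20,-12,22),sp(475,186)),(s,(20,12,22),sp(522,192)),(s,(-80,-12,22),sp(520,38)),(s,(-80,12,22),sp(560,38))]
def T(q,p): return R.from_euler('z',q[2]).apply(np.array(p)/1000)+[q[0],q[1],0]
f=lambda q:np.concatenate([proj(c,T(q,p))-np.array(px) for c,p,px in K])
o=least_squares(f,[.46,-.33,-.27],x_scale=.01,loss="soft_l1")
print(o.x,np.degrees(o.x[2]),f(o.x).reshape(-1,2).round(1).tolist(),T(o.x,(110,0,11)))
E
python3 bfit.py
```

```text
[ 0.46293896 -0.33183415 -0.27601351] -15.814409252418217 [[0.8, -0.8], [0.5, -0.8], [1.3, -1.5], [1.2, -0.4], [-0.3, 0.1], [1.3, 0.5], [0.9, 0.7], [1.2, -0.8], [-0.3, -0.8], [-0.1, -1.4], [1.0, -0.9], [2.1, -0.3]] [ 0.5687754 -0.3618116  0.011    ]
```

```bash
cat >> h.py <<'E'
from bench import r, viewer
CAB=np.array([.640,.0324]); CY=-0.1459
def rot(yaw,pitch=0):
    """tool orientation: tool x=-blade y, blade heading yaw, tip raised by pitch (rad)"""
    B=R.from_euler('z',yaw)*R.from_euler('y',-pitch)   # blade frame
    return B*R.from_matrix(np.array([[0,-1,0],[-1,0,0],[0,0,-1.]]).T)  # tool x=-by, y=-bx, z=-bz
def cab(p): return R.from_euler('z',CY).apply(np.array(p,float))+[CAB[0],CAB[1],0]
def state():
    s=r.read_state(); return s,np.array(s["ee_pos"]),R.from_quat(s["eef_rot"])
def go(pos,Rt):
    s,p,q=state()
    print("t",round(s["time"],2),"xyz",(q.inv().apply(np.array(pos)-p)*1000).round(1).tolist(),"rot",np.degrees((q.inv()*Rt).as_rotvec()).round(2).tolist())
def show():
    s,p,q=state(); print("t",round(s["time"],3),"pos",p.round(4),"F",np.round(s["ft_force"],2),"T",np.round(s["torque"],2),"w",round(s["width"],4)); print(" R",q.as_matrix().round(3).tolist(),"q",np.round(s["joint_positions"],3))
E
python3 -c "
from h import *
show(); go([.463,-.331,.09],rot(np.radians(-15.8)))"
```

```text
t 0.15 pos [ 0.1839 -0.597   0.23  ] F [-0.59  1.15  0.05] T [-0.01  0.03 -0.02] w 0.0869
 R [[0.294, -0.956, -0.0], [-0.956, -0.294, 0.001], [-0.001, 0.0, -1.0]] q [ 1.249  0.333 -0.065  1.461  0.022  1.35  -0.088]
t 0.15 xyz [-171.9, -345.1, 140.1] rot [0.02, 0.06, 32.92]
```

apply_moves:
  increments:
    - {"grip":0,"xyz":[-35,-69,20],"rotation":[0,0,7]}
    - {"grip":0,"xyz":[-70,-138,45],"rotation":[0,0,14]}
    - {"grip":0,"xyz":[-105,-207,75],"rotation":[0,0,21]}
    - {"grip":0,"xyz":[-140,-276,110],"rotation":[0,0,28]}
    - {"grip":0,"xyz":[-172,-345,140],"rotation":[0,0,33]}

```text
time: 0.78
ee_pos: [0.3972, -0.3918, 0.1264]
eef_rot: [-0.601, 0.799, 0.0, 0.0]
ft_force: [1.0, -1.5, 0.5]
width: 0.087
```

```bash
python3 -c "
from h import *
show(); go([.463,-.331,.09],rot(np.radians(-15.8)))"
```

```text
t 0.775 pos [ 0.3972 -0.3918  0.1264] F [ 0.98 -1.48  0.45] T [-0.01  0.05 -0.03] w 0.087
 R [[-0.277, -0.961, -0.0], [-0.961, 0.277, 0.001], [-0.001, 0.0, -1.0]] q [ 0.847  0.276 -0.174  1.761  0.052  1.109 -1.196]
t 0.78 xyz [-76.6, -46.4, 36.4] rot [0.03, 0.04, -0.29]
```

apply_moves:
  increments:
    - {"grip":0,"xyz":[-55,-33,20],"rotation":[0,0,0]}
    - {"grip":0,"xyz":[-77,-46,36],"rotation":[0,0,0]}
    - {"grip":0,"xyz":[-77,-46,36],"rotation":[0,0,0]}

```text
time: 1.15
ee_pos: [0.4639, -0.3271, 0.0887]
eef_rot: [-0.603, 0.798, 0.002, 0.0]
ft_force: [-0.7, -0.8, 0.1]
width: 0.0869
```

```bash
python3 -c "
from h import *
show(); go([.463,-.331,.010],rot(np.radians(-15.8)))
c=viewer.camera('wrist'); cv2.imwrite('pics/w1.png',c['img']); np.savez('w1.npz',**c)
B=R.from_euler('z',np.radians(-15.8))
for p in [(0,0,11),(110,0,11),(20,12,22),(20,-12,22),(110,12,12.5),(110,-12,12.5),(-80,12,22),(-80,-12,22)]: print(p,proj(c,B.apply(np.array(p)/1000)+[.463,-.331,0]).round(1))
"
```

```text
t 1.15 pos [ 0.4639 -0.3271  0.0887] F [-0.68 -0.76  0.14] T [-0.    0.04 -0.01] w 0.0869
 R [[-0.272, -0.962, -0.002], [-0.962, 0.272, 0.004], [-0.003, 0.003, -1.0]] q [ 0.723  0.342 -0.223  1.765  0.083  1.047 -1.376]
t 1.15 xyz [4.2, -0.4, 78.7] rot [0.16, 0.16, 0.01]
(0, 0, 11) [316.8 252.4]
(110, 0, 11) [317.8  63.4]
(20, 12, 22) [296.9 226. ]
(20, -12, 22) [337.5 226. ]
(110, 12, 12.5) [296.   62.9]
(110, -12, 12.5) [339.7  63. ]
(-80, 12, 22) [298.3 372.2]
(-80, -12, 22) [334.5 372.3]
```

View pics/w1.png

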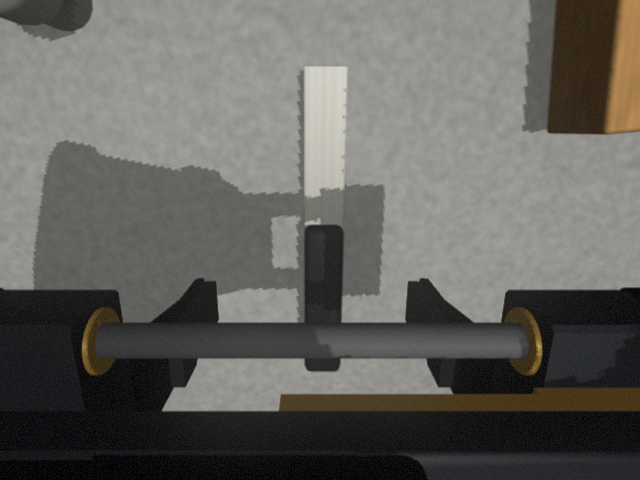

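The wrist view shows the handle centred at about (324,226) and the tip at (325,67). The finger midline is at about 312, so the blade sits roughly 8 mm along tool +x. I'll descend with that correction.

apply_moves:
  increments:
    - {"grip":60,"xyz":[7,-0.5,50],"rotation":[0.2,0.2,0]}
    - {"grip":60,"xyz":[7,-0.5,77],"rotation":[0.2,0.2,0]}
    - {"grip":60,"xyz":[7,-0.5,78],"rotation":[0.2,0.2,0]}
    - {"grip":60,"xyz":[7,-0.5,78],"rotation":[0.2,0.2,0]}

```text
time: 1.7
ee_pos: [0.4612, -0.3373, 0.0128]
eef_rot: [-0.602, 0.799, -0.002, -0.0]
ft_force: [0.3, -0.7, 0.9]
width: 0.0671
```

```bash
python3 -c "
from h import *
show(); go([.463,-.331,.010],rot(np.radians(-15.8)))
"
```

```text
t 1.7 pos [ 0.4612 -0.3373  0.0128] F [ 0.29 -0.72  0.85] T [ 0.05  0.07 -0.02] w 0.0671
 R [[-0.276, -0.961, 0.001], [-0.961, 0.276, -0.003], [0.003, -0.002, -1.0]] q [ 0.722  0.443 -0.207  1.81   0.116  0.897 -1.387]
t 1.7 xyz [-6.5, -0.0, 2.7] rot [-0.14, -0.17, -0.23]
```

apply_moves:
  increments:
    - {"grip":60,"xyz":[-2,0,2.5],"rotation":[0,0,0]}
    - {"grip":170,"xyz":[-2,0,2.5],"rotation":[0,0,0]}
    - {"grip":255,"xyz":[-2,0,2.5],"rotation":[0,0,0]}
    - {"grip":255,"xyz":[-2,0,2.5],"rotation":[0,0,0]}
    - {"grip":255,"xyz":[-2,0,2.5],"rotation":[0,0,0]}
  squeeze: 40

```text
time: 2.33
ee_pos: [0.4617, -0.3353, 0.0103]
eef_rot: [-0.602, 0.799, -0.002, -0.0]
ft_force: [0.4, 0.5, 1.0]
width: 0.0343
```

```bash
python3 -c "
from h import *
show()
c=viewer.camera('wrist'); cv2.imwrite('pics/w2.png',c['img'])"
```

```text
t 2.325 pos [ 0.4617 -0.3353  0.0103] F [0.36 0.46 1.01] T [0.04 0.04 0.01] w 0.0343
 R [[-0.276, -0.961, 0.001], [-0.961, 0.276, -0.003], [0.003, -0.002, -1.0]] q [ 0.719  0.445 -0.207  1.813  0.117  0.891 -1.392]
```

View pics/w2.png

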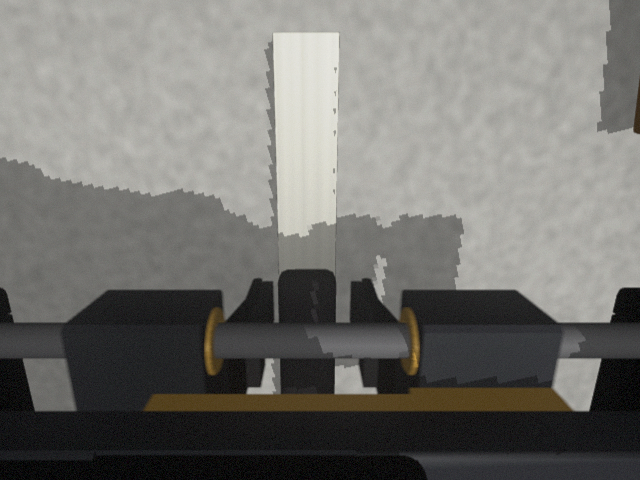

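The fingers are still closing on the black handle, and the blade is centred with its tip at (306,33).

apply_moves:
  increments:
    - {"grip":255,"xyz":[0,0,0],"rotation":[0,0,0]}
    - {"grip":255,"xyz":[0,0,0],"rotation":[0,0,0]}
    - {"grip":255,"xyz":[0,0,0],"rotation":[0,0,0]}

```text
time: 2.75
ee_pos: [0.4617, -0.3353, 0.0102]
eef_rot: [-0.602, 0.799, -0.002, -0.0]
ft_force: [0.5, 0.0, 0.5]
width: 0.0237
```

apply_moves:
  increments:
    - {"grip":255,"xyz":[0,0,-30],"rotation":[0,0,0]}
    - {"grip":255,"xyz":[0,0,-70],"rotation":[0,0,0]}
    - {"grip":255,"xyz":[0,0,-100],"rotation":[0,0,0]}
    - {"grip":255,"xyz":[0,0,-120],"rotation":[0,0,0]}

```text
time: 3.25
ee_pos: [0.4618, -0.3351, 0.1318]
eef_rot: [-0.602, 0.799, -0.002, -0.0]
ft_force: [0.0, 0.7, -1.6]
width: 0.0241
```

```bash
python3 -c "
from h import *
show()
c=viewer.camera('wrist'); cv2.imwrite('pics/w3.png',c['img']); np.savez('w3.npz',**c)
s,p,q=state()
f=240/np.tan(np.radians(float(c['vertical_fov']))/2)
Rc=R.from_rotvec(np.ravel(c['rvec'])); o=-Rc.inv().apply(np.ravel(c['tvec']))
print('cam in tool',q.inv().apply(o-p), (q.inv()*Rc.inv()).as_matrix().round(4).tolist())
"
```

```text
t 3.25 pos [ 0.4618 -0.3351  0.1318] F [ 0.03  0.67 -1.56] T [ 0.02  0.04 -0.01] w 0.0241
 R [[-0.276, -0.961, 0.003], [-0.961, 0.276, -0.004], [0.003, -0.004, -1.0]] q [ 0.734  0.296 -0.221  1.725  0.074  1.124 -1.36 ]
cam in tool [ 0.00069907 -0.07427309 -0.15133048] [[1.0, 0.0013, -0.0007], [-0.0011, 0.9607, 0.2777], [0.0011, -0.2777, 0.9607]]
```

View pics/w3.png

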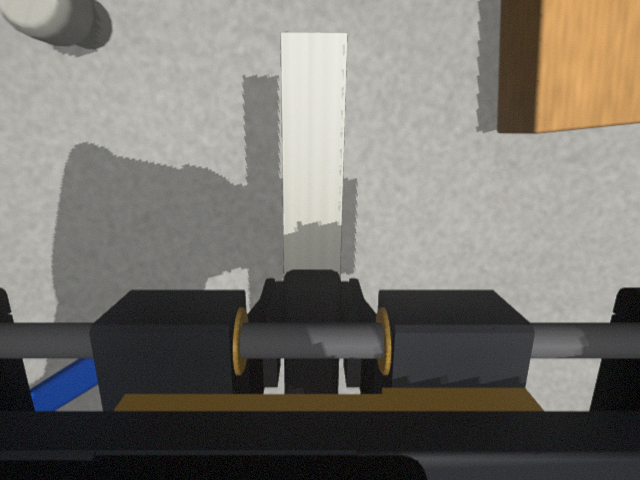

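```bash
cat >> h.py <<'E'
TIP=np.array([.001,-.108,-.001])
S30=np.array([np.cos(np.pi/6),0,.5]); N30=np.array([-.5,0,np.cos(np.pi/6)])
SILL=np.array([-.07835,0,.1095])   # slot mouth floor point, cabinet frame
def tipgo(tc,pitch_deg,dy=0,off=None):
    """tc tip target in cabinet frame"""
    Rt=rot(CY,np.radians(pitch_deg)); go(cab(tc)-Rt.apply(TIP if off is None else off),Rt)
def tipnow():
    s,p,q=state(); w=p+q.apply(TIP); c=R.from_euler('z',-CY).apply(w-[CAB[0],CAB[1],0])
    d=c-SILL; b=R.from_euler('z',-CY).apply(q.apply([0,-1,0]))
    print("tip cab mm",(c*1000).round(1),"along",round(d@S30*1000,1),"norm",round(d@N30*1000,1),"pitch",np.degrees(np.arcsin(b[2])).round(1),"yawerr",np.degrees(np.arctan2(b[1],b[0])).round(2))
E
python3 -c "
from h import *
W=np.load('w3.npz'); P=cloud(W)
s,p,q=state()
L=q.inv().apply((P-p).reshape(-1,3)).reshape(480,640,3)
for v in (28,32,34,36,40,100,200): print(v,L[v,314].round(4))
tipnow()
tipgo([-.14,0,.17],30)
tipgo([-.117,0,.106],30)"
```

```text
28 [ 0.002  -0.1395  0.1365]
32 [ 0.0014 -0.1071 -0.0007]
34 [ 0.0014 -0.1068  0.0009]
36 [ 0.0014 -0.1061  0.0003]
40 [ 0.0014 -0.105   0.0013]
100 [ 0.0014 -0.0846  0.    ]
200 [ 0.0015 -0.047   0.0003]
tip cab mm [ -14.9 -405.4  135.8] along 68.1 norm -8.9 pitch 0.4 yawerr -7.67
t 3.3 xyz [-372.7, 162.5, 16.3] rot [29.6, -2.27, -7.42]
t 3.3 xyz [-376.0, 140.1, 80.5] rot [29.6, -2.27, -7.42]
```

apply_moves:
  increments:
    - {"grip":255,"xyz":[-30,40,-20],"rotation":[6,-0.5,-1.5]}
    - {"grip":255,"xyz":[-92,90,-10],"rotation":[12,-1,-3]}
    - {"grip":255,"xyz":[-154,130,0],"rotation":[18,-1.5,-4.5]}
    - {"grip":255,"xyz":[-216,155,10],"rotation":[24,-2,-6]}
    - {"grip":255,"xyz":[-278,162,16],"rotation":[29.6,-2.3,-7.4]}

```text
time: 3.92
ee_pos: [0.4107, -0.1004, 0.1469]
eef_rot: [-0.634, 0.735, -0.18, 0.161]
ft_force: [2.3, 3.2, 2.7]
width: 0.0236
```

```bash
python3 -c "
from h import *
show();tipnow()
tipgo([-.14,0,.17],30)"
```

```text
t 3.925 pos [ 0.4107 -0.1004  0.1469] F [2.29 3.15 2.74] T [0.41 0.36 0.13] w 0.0236
 R [[-0.145, -0.873, 0.465], [-0.989, 0.132, -0.061], [-0.008, -0.469, -0.883]] q [ 1.1   -0.485 -0.763  2.409 -0.676  0.698 -0.961]
tip cab mm [-112.6 -166.1  198.4] along 14.8 norm 94.1 pitch 28.0 yawerr -0.22
t 3.92 xyz [-165.5, 38.0, 17.4] rot [2.03, 0.44, -0.2]
```

```bash
python3 -c "
from h import *
show()
tipgo(SILL-.008*S30+.06*N30,24)
tipgo(SILL-.008*S30+.02*N30,26)"
```

```text
t 3.925 pos [ 0.4107 -0.1004  0.1469] F [2.29 3.15 2.74] T [0.41 0.36 0.13] w 0.0236
 R [[-0.145, -0.873, 0.465], [-0.989, 0.132, -0.061], [-0.008, -0.469, -0.883]] q [ 1.1   -0.485 -0.763  2.409 -0.676  0.698 -0.961]
t 3.92 xyz [-165.5, 21.9, 28.7] rot [-3.97, 0.45, -0.17]
t 3.92 xyz [-165.1, 20.7, 72.5] rot [-1.97, 0.45, -0.18]
```

apply_moves:
  increments:
    - {"grip":255,"xyz":[0,0,20],"rotation":[-4,0.5,0]}
    - {"grip":255,"xyz":[-40,5,25],"rotation":[-4,0.5,0]}
    - {"grip":255,"xyz":[-80,10,28],"rotation":[-4,0.5,0]}

```text
time: 4.3
ee_pos: [0.4263, -0.0212, 0.1175]
eef_rot: [-0.638, 0.742, -0.157, 0.135]
ft_force: [0.6, -0.3, -0.5]
width: 0.024
```

```bash
python3 -c "
from h import *
show();tipnow()
tipgo(SILL-.008*S30+.06*N30,24)
tipgo(SILL-.008*S30+.02*N30,26)"
```

```text
t 4.3 pos [ 0.4263 -0.0212  0.1175] F [ 0.56 -0.25 -0.51] T [ 0.15  0.56 -0.03] w 0.024
 R [[-0.15, -0.904, 0.401], [-0.989, 0.137, -0.061], [-0.0, -0.406, -0.914]] q [ 1.105 -0.473 -1.032  2.376 -0.599  0.666 -1.271]
tip cab mm [-105.4  -85.6  162.2] along 3.0 norm 59.2 pitch 23.9 yawerr -0.28
t 4.3 xyz [-85.0, 11.4, 0.3] rot [0.06, -0.1, -0.26]
t 4.3 xyz [-85.1, 7.0, 43.8] rot [2.06, -0.11, -0.26]
```

The tilted approach nearly folds the arm onto the limits of joints 2 and 4. I'll put the blade back where it lay and regrip it with the tool leaning the other way, so the tool stands nearly upright during insertion.

```bash
python3 -c "
from h import *
go([.4617,-.3353,.10],rot(np.radians(-15.8)))"
```

```text
t 4.3 xyz [305.2, -68.1, 49.3] rot [-23.91, 1.51, 7.05]
```

apply_moves:
  increments:
    - {"grip":255,"xyz":[45,-15,10],"rotation":[-8,0.5,2]}
    - {"grip":255,"xyz":[105,-30,20],"rotation":[-16,1,4.5]}
    - {"grip":255,"xyz":[165,-45,30],"rotation":[-24,1.5,7]}
    - {"grip":255,"xyz":[225,-60,40],"rotation":[-24,1.5,7]}
    - {"grip":255,"xyz":[285,-66,46],"rotation":[-24,1.5,7]}

```text
time: 4.92
ee_pos: [0.4444, -0.1829, 0.1037]
eef_rot: [-0.604, 0.797, 0.002, -0.0]
ft_force: [-0.3, 0.4, 0.5]
width: 0.0238
```

```bash
python3 -c "
from h import *
show()
go([.4617,-.3353,.03],rot(np.radians(-15.8)))"
```

```text
t 4.925 pos [ 0.4444 -0.1829  0.1037] F [-0.34  0.4   0.45] T [ 0.11 -0.03  0.02] w 0.0238
 R [[-0.271, -0.963, -0.002], [-0.963, 0.271, 0.003], [-0.002, 0.003, -1.0]] q [ 1.345  0.353 -1.181  1.935  0.365  1.098 -1.831]
t 4.92 xyz [142.2, -58.1, 73.3] rot [0.16, 0.12, 0.1]
```

apply_moves:
  increments:
    - {"grip":255,"xyz":[55,-22,0],"rotation":[0,0,0]}
    - {"grip":255,"xyz":[110,-45,10],"rotation":[0,0,0]}
    - {"grip":255,"xyz":[142,-58,40],"rotation":[0,0,0]}
    - {"grip":255,"xyz":[142,-58,73],"rotation":[0.2,0.1,0]}
    - {"grip":255,"xyz":[142,-58,73],"rotation":[0.2,0.1,0]}

```text
time: 5.55
ee_pos: [0.46, -0.3339, 0.0277]
eef_rot: [-0.604, 0.797, 0.002, 0.0]
ft_force: [0.3, 0.8, -0.1]
width: 0.0237
```

```bash
python3 -c "
from h import *
show()
go([.4617,-.3353,.011],rot(np.radians(-15.8)))"
```

```text
t 5.55 pos [ 0.46   -0.3339  0.0277] F [ 0.28  0.79 -0.11] T [ 0.06  0.06 -0.01] w 0.0237
 R [[-0.271, -0.963, -0.003], [-0.963, 0.271, 0.004], [-0.003, 0.004, -1.0]] q [ 1.313  0.625 -0.968  1.773  0.581  1.064 -1.709]
t 5.55 xyz [0.9, -2.1, 16.7] rot [0.21, 0.17, 0.1]
```

apply_moves:
  increments:
    - {"grip":255,"xyz":[1,-2,10],"rotation":[0.2,0.2,0]}
    - {"grip":255,"xyz":[1,-2,16],"rotation":[0.2,0.2,0]}
    - {"grip":255,"xyz":[1,-2,17],"rotation":[0.2,0.2,0]}
    - {"grip":255,"xyz":[1,-2,17],"rotation":[0.2,0.2,0]}

```text
time: 6.05
ee_pos: [0.4618, -0.3355, 0.0111]
eef_rot: [-0.604, 0.797, -0.0, -0.0]
ft_force: [-0.2, -1.0, -1.3]
width: 0.0237
```

```bash
python3 -c "
from h import *
show()"
```

```text
t 6.05 pos [ 0.4618 -0.3355  0.0111] F [-0.16 -0.97 -1.31] T [ 0.06  0.03 -0.01] w 0.0237
 R [[-0.271, -0.963, 0.0], [-0.963, 0.271, -0.001], [0.001, -0.0, -1.0]] q [ 1.297  0.647 -0.948  1.78   0.607  1.036 -1.726]
```

apply_moves:
  increments:
    - {"grip":100,"xyz":[0,0,0],"rotation":[0,0,0]}
    - {"grip":60,"xyz":[0,0,0],"rotation":[0,0,0]}
    - {"grip":60,"xyz":[0,0,0],"rotation":[0,0,0]}
    - {"grip":60,"xyz":[0,0,-30],"rotation":[0,0,0]}
    - {"grip":60,"xyz":[0,0,-40],"rotation":[-10,0,0]}

```text
time: 6.68
ee_pos: [0.4591, -0.3374, 0.053]
eef_rot: [-0.6, 0.795, 0.069, -0.055]
ft_force: [0.5, -1.2, -1.6]
width: 0.0631
```

```bash
python3 -c "
from h import *
show()
go([.4617,-.3353,.05],rot(np.radians(-15.8),np.radians(-20)))
c=viewer.camera('wrist'); cv2.imwrite('pics/w4.png',c['img'])"
```

```text
t 6.675 pos [ 0.4591 -0.3374  0.053 ] F [ 0.47 -1.18 -1.56] T [-0.08 -0.22 -0.02] w 0.0631
 R [[-0.274, -0.947, -0.17], [-0.962, 0.27, 0.045], [0.004, 0.176, -0.984]] q [ 1.201  0.689 -0.926  1.607  0.569  1.324 -1.707]
t 6.67 xyz [-2.7, -2.4, 2.6] rot [-9.86, -0.17, -0.15]
```

View pics/w4.png

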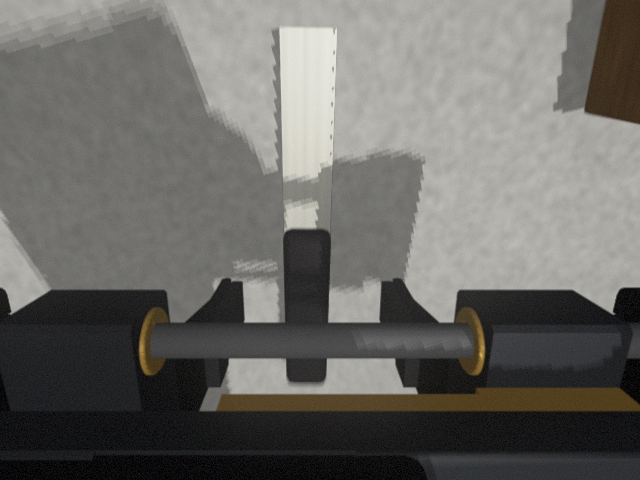

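Blade lies released, centred between the fingers (handle around (307,300)). Now finish the tilt and descend.

apply_moves:
  increments:
    - {"grip":60,"xyz":[-2,-2,2],"rotation":[-9.9,0,0]}
    - {"grip":60,"xyz":[-2,-2,2],"rotation":[-9.9,0,0]}

```text
time: 6.98
ee_pos: [0.4652, -0.3322, 0.0495]
eef_rot: [-0.595, 0.783, 0.144, -0.109]
ft_force: [0.6, 0.6, -0.0]
width: 0.0663
```

```bash
python3 -c "
from h import *
show()
go([.4617,-.3353,.013],rot(np.radians(-15.8),np.radians(-20)))"
```

```text
t 6.975 pos [ 0.4652 -0.3322  0.0495] F [ 0.63  0.62 -0.02] T [-0.06 -0.44  0.03] w 0.0663
 R [[-0.268, -0.901, -0.342], [-0.963, 0.25, 0.096], [-0.001, 0.356, -0.935]] q [ 1.061  0.809 -0.86   1.437  0.577  1.545 -1.714]
t 6.97 xyz [4.0, -10.6, 35.0] rot [0.83, -0.02, 0.25]
```

apply_moves:
  increments:
    - {"grip":60,"xyz":[3,-6,18],"rotation":[0.8,0,0]}
    - {"grip":60,"xyz":[3.5,-10.5,34],"rotation":[0.8,0,0.2]}
    - {"grip":60,"xyz":[3.5,-10.5,35],"rotation":[0.8,0,0.2]}
    - {"grip":150,"xyz":[3.5,-10.5,35],"rotation":[0.8,0,0.2]}
    - {"grip":255,"xyz":[3.5,-10.5,35],"rotation":[0.8,0,0.2]}
  squeeze: 55

```text
time: 7.6
ee_pos: [0.4621, -0.3351, 0.0138]
eef_rot: [-0.594, 0.785, 0.138, -0.105]
ft_force: [0.0, -0.1, -0.5]
width: 0.0538
```

```bash
python3 -c "
from h import *
show()"
```

```text
t 7.6 pos [ 0.4621 -0.3351  0.0138] F [ 0.03 -0.07 -0.53] T [-0.08 -0.37  0.02] w 0.0538
 R [[-0.272, -0.905, -0.329], [-0.962, 0.255, 0.092], [0.0, 0.341, -0.94]] q [ 1.068  0.839 -0.845  1.47   0.603  1.476 -1.727]
```

apply_moves:
  increments:
    - {"grip":255,"xyz":[0,0,1],"rotation":[0,0,0]}
    - {"grip":255,"xyz":[0,0,1],"rotation":[0,0,0]}
    - {"grip":255,"xyz":[0,0,1],"rotation":[0,0,0]}
    - {"grip":255,"xyz":[0,0,1],"rotation":[0,0,0]}
    - {"grip":255,"xyz":[0,0,1],"rotation":[0,0,0]}

```text
time: 8.22
ee_pos: [0.4618, -0.335, 0.0129]
eef_rot: [-0.594, 0.785, 0.138, -0.105]
ft_force: [0.5, -1.6, 1.0]
width: 0.0237
```

```bash
python3 -c "
from h import *
show()
c=viewer.camera('wrist'); cv2.imwrite('pics/w5.png',c['img']); P=cloud(c)
s,p,q=state(); L=q.inv().apply((P-p).reshape(-1,3)).reshape(480,640,3)
# tip at bench: world
m=(P[...,2]>.006)&(P[...,0]>.5)&(np.abs(L[...,0])<.03)&(L[...,1]>-.14)
print(L[m].min(0).round(4),np.percentile(L[m],[1,99],0).round(4).tolist(),np.median(P[m][:,2]))
for v in range(20,90,10): print(v,L[v,312].round(4),P[v,312].round(4))
"
```

```text
t 8.225 pos [ 0.4618 -0.335   0.0129] F [ 0.54 -1.6   1.02] T [-0.03 -0.31  0.02] w 0.0237
 R [[-0.271, -0.905, -0.328], [-0.962, 0.255, 0.092], [0.0, 0.341, -0.94]] q [ 1.068  0.839 -0.844  1.471  0.604  1.475 -1.727]
[-0.03   -0.1036 -0.1103] [[-0.0293, -0.101, -0.1087], [0.0293, -0.0214, -0.0145]] 0.08350347149885766
20 [ 0.001  -0.1068 -0.0248] [ 5.663e-01 -3.655e-01 -3.000e-04]
30 [ 0.001  -0.1017 -0.0358] [ 0.5653 -0.3652  0.0118]
40 [ 0.001  -0.0993 -0.0351] [ 0.5629 -0.3645  0.012 ]
50 [ 0.001  -0.0968 -0.0348] [ 0.5606 -0.3639  0.0126]
60 [ 0.001  -0.0943 -0.0341] [ 0.5581 -0.3632  0.0127]
70 [ 0.001  -0.0919 -0.0324] [ 0.5554 -0.3624  0.012 ]
80 [ 0.001  -0.0893 -0.0314] [ 0.5527 -0.3617  0.0119]
```

View pics/w5.png

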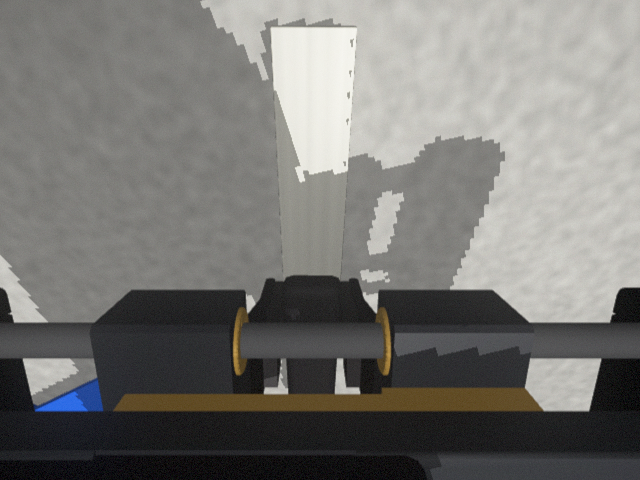

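Gripped: blade centred, tip edge at row 26, columns 271–357. Updating the tip offset and planning the approach.

```bash
python3 - <<'E'
from h import *
s,p,q=state(); t=q.inv().apply(np.array([.5664,-.3652,.011])-p); print(t)
b=q.inv().apply(R.from_euler('z',np.radians(-15.8)).apply([1,0,0])); print(b)
open("h.py","a").write(f'''
TIP=np.array({t.round(4).tolist()}); BAX=np.array({b.round(4).tolist()}); PO=19.95
def tipgo(tc,pitch_deg,y=0):
    Rt=rot(CY,np.radians(pitch_deg-PO)); tc=np.array(tc)+[0,y,0]; go(cab(tc)-Rt.apply(TIP),Rt)
def tipnow():
    s,p,q=state(); w=p+q.apply(TIP); c=R.from_euler('z',-CY).apply(w-[CAB[0],CAB[1],0])
    d=c-SILL; b=R.from_euler('z',-CY).apply(q.apply(BAX))
    print("tip cab mm",(c*1000).round(1),"along",round(d@S30*1000,1),"norm",round(d@N30*1000,1),"pitch",np.degrees(np.arcsin(b[2])).round(1),"yawerr",np.degrees(np.arctan2(b[1],b[0])).round(2))
''')
E
python3 -c "
from h import *
tipnow()
tipgo(SILL-.03*S30+.06*N30,30)"
```

```text
[ 0.00065031 -0.10296107 -0.03536839]
[ 8.59079262e-04 -9.39988868e-01 -3.41204030e-01]
tip cab mm [ -15.  -404.1   11. ] along 5.6 norm -117.0 pitch -0.0 yawerr -7.44
t 8.28 xyz [-373.1, 174.2, -22.8] rot [29.96, 0.62, -7.45]
```

apply_moves:
  increments:
    - {"grip":255,"xyz":[0,20,-56],"rotation":[0,0,0]}
    - {"grip":255,"xyz":[-10,40,-110],"rotation":[5,0,-1]}
    - {"grip":255,"xyz":[-60,80,-120],"rotation":[10,0,-2.5]}
    - {"grip":255,"xyz":[-120,115,-110],"rotation":[15,0.2,-4]}
    - {"grip":255,"xyz":[-180,140,-95],"rotation":[20,0.4,-5.5]}

```text
time: 8.9
ee_pos: [0.4183, -0.1483, 0.1512]
eef_rot: [-0.641, 0.768, 0.002, 0.004]
ft_force: [1.1, 2.1, 4.3]
width: 0.0233
```

```bash
python3 -c "
from h import *
show();tipnow()
tipgo(SILL-.03*S30+.06*N30,30)"
```

```text
t 8.9 pos [ 0.4183 -0.1483  0.1512] F [1.14 2.07 4.32] T [ 0.17 -0.05  0.02] w 0.0233
 R [[-0.178, -0.984, 0.004], [-0.984, 0.178, 0.009], [-0.009, -0.002, -1.0]] q [ 1.515  0.136 -1.307  1.97   0.134  1.138 -1.597]
tip cab mm [ -90.2 -215.5  186.8] along 28.4 norm 72.9 pitch 20.1 yawerr -2.16
t 8.9 xyz [-209.9, 43.7, 59.4] rot [9.91, 0.35, -1.96]
```

Joint 3 is drifting towards its limit. I'll fit a kinematic model to the readings so far so I can plan around the elbow swivel.

```bash
cat > kin.py <<'E'
import numpy as np
from scipy.optimize import least_squares
from scipy.spatial.transform import Rotation as R
D=[([1.24940968,.33286578,-.0647205,1.46089059,.02158477,1.34986849,-.08849544],[.1838878,-.59697594,.22978199],[[.294,-.956,0],[-.956,-.294,.001],[-.001,0,-1]]),
([.847,.276,-.174,1.761,.052,1.109,-1.196],[.3972,-.3918,.1264],[[-0.277,-0.961,-0.0],[-0.961,0.277,0.001],[-0.001,0.0,-1.0]]),
([.719,.445,-.207,1.813,.117,.891,-1.392],[.4617,-.3353,.0103],[[-0.276,-0.961,0.001],[-0.961,0.276,-0.003],[0.003,-0.002,-1.0]]),
([1.1,-.485,-.763,2.409,-.676,.698,-.961],[.4107,-.1004,.1469],[[-0.145,-0.873,0.465],[-0.989,0.132,-0.061],[-0.008,-0.469,-0.883]]),
([1.105,-.473,-1.032,2.376,-.599,.666,-1.271],[.4263,-.0212,.1175],[[-0.15,-0.904,0.401],[-0.989,0.137,-0.061],[-0.0,-0.406,-0.914]]),
([1.345,.353,-1.181,1.935,.365,1.098,-1.831],[.4444,-.1829,.1037],[[-0.271,-0.963,-0.002],[-0.963,0.271,0.003],[-0.002,0.003,-1.0]]),
([1.297,.647,-.948,1.78,.607,1.036,-1.726],[.4618,-.3355,.0111],[[-0.271,-0.963,0.0],[-0.963,0.271,-0.001],[0.001,-0.0,-1.0]]),
([1.061,.809,-.86,1.437,.577,1.545,-1.714],[.4652,-.3322,.0495],[[-0.268,-0.901,-0.342],[-0.963,0.25,0.096],[-0.001,0.356,-0.935]]),
([1.068,.839,-.844,1.471,.604,1.475,-1.727],[.4618,-.335,.0129],[[-0.271,-0.905,-0.328],[-0.962,0.255,0.092],[0.0,0.341,-0.94]]),
([1.515,.136,-1.307,1.97,.134,1.138,-1.597],[.4183,-.1483,.1512],[[-0.178,-0.984,0.004],[-0.984,0.178,0.009],[-0.009,-0.002,-1.0]])]
E=R.from_euler
def fk(q,P,sg):
    d1,a1,L1,a2,L2,a3,L3,a4,ps=P
    T=E('z',sg[0]*q[0]); p=np.array([0,0,d1]); p=p+T.apply([a1,0,0])
    T=T*E('y',q[1]); T=T*E('z',sg[1]*q[2]); p=p+T.apply([a2,0,L1]); T=T*E('y',q[3]); T=T*E('z',sg[2]*q[4]); p=p+T.apply([a3,0,L2])
    T=T*E('y',q[5]); T=T*E('z',sg[3]*q[6]+ps); p=p+T.apply([0,0,L3]); p=p+ (T*E('z',-ps-sg[3]*q[6])).apply([a4,0,0])
    return p,T
def fit():
    best=None
    for s in np.ndindex(2,2,2):
        sg=[-1]+[1-2*k for k in s]
        for ps in (0,1.57,3.14,-1.57):
            f=lambda P:np.concatenate([np.r_[(fk(q,P,sg)[0]-p)*5,(fk(q,P,sg)[1].as_matrix()-np.array(M)).ravel()] for q,p,M in D])
            o=least_squares(f,[.3,0,.4,0,.4,0,.25,0,ps])
            if best is None or o.cost<best[0]: best=(o.cost,sg,o.x,f(o.x).reshape(-1,12))
    return best
if __name__=="__main__":
    c,sg,x,rr=fit(); print(c,sg,x.round(4)); print((rr[:,:3]*200).round(1).tolist(), abs(rr[:,3:]).max(1).round(3))
E
python3 kin.py
```

```text
0.07430848728157133 [-1, -1, -1, -1] [ 0.239   0.0389  0.4418 -0.0149  0.4326  0.0088  0.3428 -0.0311  3.1413]
[[38.9, 18.8, -15.2], [25.7, 28.6, -1.7], [25.0, 28.0, 13.6], [7.7, 7.7, -7.6], [0.8, 1.5, -5.3], [-4.9, -6.2, 3.4], [3.1, -3.2, 14.8], [3.2, 3.7, -0.6], [4.7, 1.9, 4.0], [-10.4, -6.9, -5.4]] [0.001 0.001 0.002 0.    0.001 0.001 0.    0.001 0.001 0.001]
```

```bash
cat >> kin.py <<'E'
def frames(q):
    F=[];T=E('z',-q[0]);F.append(T);T=T*E('y',q[1]);F.append(T);T=T*E('z',-q[2]);F.append(T);T=T*E('y',q[3]);F.append(T)
    T=T*E('z',-q[4]);F.append(T);T=T*E('y',q[5]);F.append(T);T=T*E('z',-q[6]+np.pi);F.append(T);return F
def cols(q):
    F=frames(q); M=[f.as_matrix() for f in F]
    return np.column_stack([[0,0,1],M[0][:,0],M[0][:,1],M[2],M[3][:,0],M[4],M[5][:,0],M[6][:,2]])
def lin(lam=1e-4):
    A=np.vstack([cols(q) for q,p,_ in D]); b=np.concatenate([p for _,p,_ in D])
    return np.linalg.solve(A.T@A+lam*np.eye(A.shape[1]),A.T@b),A,b
def FK(q,x): return cols(q)@x, frames(q)[-1]
if __name__=="__main__":
    for lam in (1e-6,1e-4,1e-3):
        x,A,b=lin(lam); print(x.round(4),"max mm",abs(A@x-b).max()*1000)
E
python3 kin.py|tail -9
```

```text
0.07430848728157133 [-1, -1, -1, -1] [ 0.239   0.0389  0.4418 -0.0149  0.4326  0.0088  0.3428 -0.0311  3.1413]
[[38.9, 18.8, -15.2], [25.7, 28.6, -1.7], [25.0, 28.0, 13.6], [7.7, 7.7, -7.6], [0.8, 1.5, -5.3], [-4.9, -6.2, 3.4], [3.1, -3.2, 14.8], [3.2, 3.7, -0.6], [4.7, 1.9, 4.0], [-10.4, -6.9, -5.4]] [0.001 0.001 0.002 0.    0.001 0.001 0.    0.001 0.001 0.001]
[ 2.597e-01 -5.000e-04 -2.140e-02  1.000e-04 -2.380e-02  4.496e-01
  1.200e-03 -2.000e-04 -6.000e-04  4.907e-01  5.000e-04  3.452e-01] max mm 0.5459623882412834
[ 2.581e-01 -2.000e-04 -2.180e-02  5.000e-04 -2.350e-02  4.476e-01
 -6.000e-04  6.000e-04 -5.000e-04  4.899e-01  2.000e-04  3.428e-01] max mm 0.5084100160078764
[ 0.2436  0.0022 -0.0249  0.0044 -0.0211  0.4305 -0.0157  0.0073  0.0005
  0.4832 -0.0021  0.3218] max mm 2.569443372977709
```

```bash
cat > sim.py <<'E'
from kin import *
from scipy.spatial.transform import Slerp
X,_,_=lin(1e-6)
LO=np.array([-2.6,-.5,-1.47,.16,-1.27,.06,-2.6]);HI=np.array([2.6,2.12,1.34,2.42,4.41,2.06,2.6])
def err(q,p,T):
    a,B=FK(q,X); return np.r_[p-a,(T*B.inv()).as_rotvec()]
def jac(q):
    J=np.zeros((6,7)); a,B=FK(q,X)
    for i in range(7):
        d=np.array(q,float);d[i]+=1e-5; a2,B2=FK(d,X); J[:3,i]=(a2-a)/1e-5; J[3:,i]=(B2*B.inv()).as_rotvec()/1e-5
    return J
def track(q,wps,n=40,w=.3,bias=None,clip=True):
    """pinv tracking through waypoints (p,R)"""
    q=np.array(q,float); a,B=FK(q,X)
    for p,T in wps:
        sl=Slerp([0,1],R.concatenate([B,T]))
        for k in range(1,n+1):
            s=k/n
            for _ in range(2):
                J=jac(q); J[3:]*=w; e=err(q,a+(np.array(p)-a)*s,sl(s)); e[3:]*=w
                dq=J.T@np.linalg.solve(J@J.T+1e-6*np.eye(6),e)
                q=q+dq
                if clip:q=np.clip(q,LO,HI)
        a,B=np.array(p),T
    return q
E
cat > t1.py <<'E'
from sim import *
m=lambda M:R.from_matrix(np.array(M))
# seq of measured indices
for i in range(1,len(D)):
    q,_,_=D[i-1]; q2,p,M=D[i]
    for w in (.1,.3,1):
        print(i,w,track(q,[(p,m(M))],w=w).round(2),"act",np.round(q2,2))
E
python3 t1.py
```

```text
1 0.1 [ 0.85  0.28 -0.17  1.76  0.05  1.11 -1.2 ] act [ 0.85  0.28 -0.17  1.76  0.05  1.11 -1.2 ]
1 0.3 [ 0.85  0.28 -0.17  1.76  0.05  1.11 -1.2 ] act [ 0.85  0.28 -0.17  1.76  0.05  1.11 -1.2 ]
1 1 [ 0.85  0.28 -0.17  1.76  0.05  1.11 -1.2 ] act [ 0.85  0.28 -0.17  1.76  0.05  1.11 -1.2 ]
2 0.1 [ 0.71  0.45 -0.2   1.81  0.11  0.89 -1.39] act [ 0.72  0.44 -0.21  1.81  0.12  0.89 -1.39]
2 0.3 [ 0.71  0.45 -0.2   1.81  0.11  0.89 -1.39] act [ 0.72  0.44 -0.21  1.81  0.12  0.89 -1.39]
2 1 [ 0.71  0.45 -0.2   1.81  0.11  0.89 -1.39] act [ 0.72  0.44 -0.21  1.81  0.12  0.89 -1.39]
3 0.1 [ 0.62 -0.4  -0.4   2.42 -0.33  0.62 -1.28] act [ 1.1  -0.48 -0.76  2.41 -0.68  0.7  -0.96]
3 0.3 [ 0.62 -0.4  -0.4   2.42 -0.33  0.62 -1.28] act [ 1.1  -0.48 -0.76  2.41 -0.68  0.7  -0.96]
3 1 [ 0.62 -0.4  -0.4   2.42 -0.33  0.62 -1.28] act [ 1.1  -0.48 -0.76  2.41 -0.68  0.7  -0.96]
4 0.1 [ 1.15 -0.5  -1.06  2.37 -0.65  0.68 -1.23] act [ 1.1  -0.47 -1.03  2.38 -0.6   0.67 -1.27]
4 0.3 [ 1.15 -0.5  -1.06  2.37 -0.65  0.68 -1.23] act [ 1.1  -0.47 -1.03  2.38 -0.6   0.67 -1.27]
4 1 [ 1.15 -0.5  -1.06  2.37
[... 827 characters left out ...]
4  0.58  1.54 -1.71]
7 1 [ 1.06  0.81 -0.86  1.44  0.58  1.54 -1.71] act [ 1.06  0.81 -0.86  1.44  0.58  1.54 -1.71]
8 0.1 [ 1.07  0.84 -0.84  1.47  0.6   1.47 -1.73] act [ 1.07  0.84 -0.84  1.47  0.6   1.48 -1.73]
8 0.3 [ 1.07  0.84 -0.84  1.47  0.6   1.47 -1.73] act [ 1.07  0.84 -0.84  1.47  0.6   1.48 -1.73]
8 1 [ 1.07  0.84 -0.84  1.47  0.6   1.47 -1.73] act [ 1.07  0.84 -0.84  1.47  0.6   1.48 -1.73]
9 0.1 [ 1.54  0.15 -1.33  1.97  0.15  1.14 -1.61] act [ 1.52  0.14 -1.31  1.97  0.13  1.14 -1.6 ]
9 0.3 [ 1.54  0.15 -1.33  1.97  0.15  1.14 -1.61] act [ 1.52  0.14 -1.31  1.97  0.13  1.14 -1.6 ]
9 1 [ 1.54  0.15 -1.33  1.97  0.15  1.14 -1.61] act [ 1.52  0.14 -1.31  1.97  0.13  1.14 -1.6 ]
```

The controller behaves as a plain pseudo-inverse, so I can predict it. I'll plan the insert and lever path, then a short detour that brings the elbow back.

```bash
cat > plan.py <<'E'
import numpy as np
from kin import lin
from scipy.spatial.transform import Rotation as R, Slerp
X=lin(1e-6)[0]
LO=np.array([-2.6,-.5,-1.47,.16,-1.27,.06,-2.6]);HI=np.array([2.6,2.12,1.34,2.42,4.41,2.06,2.6])
def rz(a): c,s=np.cos(a),np.sin(a); return np.array([[c,-s,0],[s,c,0],[0,0,1.]])
def ry(a): c,s=np.cos(a),np.sin(a); return np.array([[c,0,s],[0,1,0],[-s,0,c]])
V=[np.array([X[1],X[2],0]),None,X[3:6],np.array([X[6],0,0]),X[7:10],np.array([X[10],0,0]),np.array([0,0,X[11]])]
def fkj(q):
    T=np.eye(3);p=np.array([0,0,X[0]]);ax=[];og=[]
    for i in range(7):
        og.append(p)
        if i%2==0: ax.append(-T[:,2]); T=T@rz(-q[i]+(np.pi if i==6 else 0))
        else: ax.append(T[:,1]); T=T@ry(q[i])
        if V[i] is not None: p=p+T@V[i]
    J=np.zeros((6,7))
    for i in range(7): J[:3,i]=np.cross(ax[i],p-og[i]); J[3:,i]=ax[i]
    return p,T,J
def err(p,T,tp,tT): return np.r_[tp-p,R.from_matrix(tT@T.T).as_rotvec()]
def track(q,wps,step=.02,clip=True,log=None):
    q=np.array(q,float); a,B,_=fkj(q)
    for p,T in wps:
        T=T.as_matrix() if hasattr(T,'as_matrix') else T
        p=np.array(p); rv=R.from_matrix(T@B.T).as_rotvec()
        n=max(2,int(np.ceil(max(np.linalg.norm(p-a)/step,np.linalg.norm(rv)/.1))))
        for k in range(1,n+1):
            s=k/n; tT=R.from_rotvec(rv*s).as_matrix()@B
            for _ in range(2):
                cp,cT,J=fkj(q); e=err(cp,cT,a+(p-a)*s,tT)
                q=q+J.T@np.linalg.solve(J@J.T+1e-6*np.eye(6),e)
                if clip:q=np.clip(q,LO,HI)
            if log is not None: log.append(q.copy())
        a,B=p,T
    cp,cT,_=fkj(q); return q,np.linalg.norm(err(cp,cT,a,B))
def margin(Q): Q=np.array(Q); return np.minimum(Q-LO,HI-Q).min()
# task path
from h import rot,cab,CY,SILL,S30,N30,TIP,PO
H=np.array([.046,0,.195])
def tippose(tc,pitch,yaw=CY):
    Rt=rot(yaw,np.radians(pitch-PO)); return cab(tc)-Rt.apply(TIP),Rt
def flap_tip(th,rho,gap=.0035):
    a=np.radians(30)-th; u=np.array([-np.cos(a),0,-np.sin(a)]); n=np.array([np.sin(a),0,-np.cos(a)])
    return H+rho*u+gap*n
PRE=[tippose(SILL-.02*S30+.05*N30,30),tippose(SILL-.02*S30+.005*N30,30),tippose(SILL+.022*S30+.003*N30,30)]
LEV=[tippose(flap_tip(t,.128-.008*t),30) for t in np.arange(.05,2.36,.15)]
E
cat > t2.py <<'E'
from plan import *
# scan swivel at hover
from scipy.optimize import least_squares
p,T=PRE[0]; T=T.as_matrix()
print(p)
for j3 in np.arange(-1.4,1.31,.2):
    best=None
    for q0 in ([.5,.3,j3,1.8,.1,1.0,-1.4],[-.2,.2,j3,1.9,0,1,-1.4],[.9,.1,j3,1.8,.1,1.0,-1.6],[-.9,.1,j3,1.8,.1,1.0,-1.6]):
        f=lambda q:np.r_[err(*fkj(q)[:2],p,T),(q[2]-j3)*.3]
        o=least_squares(f,np.clip(q0,LO+.01,HI-.01),bounds=(LO,HI))
        if best is None or o.cost<best.cost: best=o
    L=[]; q,e=track(best.x,PRE[1:]+LEV,log=L)
    print(round(j3,1),round(best.cost,6),best.x.round(2),"margin",margin(L).round(3),"end",q.round(2),e.round(4))
E
python3 t2.py
```

```text
[0.42648324 0.06448255 0.08997018]
-1.4 0.0 [ 1.17 -0.09 -1.4   2.19 -0.03  0.8  -1.93] margin 0.0 end [ 0.82  0.41 -1.23  1.59  0.49  1.28 -2.19] 0.0
-1.2 0.0 [ 0.94 -0.05 -1.2   2.2   0.03  0.8  -2.  ] margin 0.2 end [ 0.77  0.36 -1.15  1.59  0.43  1.26 -2.15] 0.0
-1.0 0.0 [ 0.72 -0.05 -1.    2.2   0.05  0.81 -2.02] margin 0.222 end [ 0.64  0.29 -0.96  1.6   0.33  1.23 -2.09] 0.0
-0.8 0.0 [ 0.51 -0.05 -0.8   2.21  0.06  0.81 -2.04] margin 0.215 end [ 0.48  0.24 -0.76  1.6   0.25  1.21 -2.03] 0.0
-0.6 0.0 [ 0.3  -0.05 -0.6   2.22  0.07  0.81 -2.06] margin 0.208 end [ 0.31  0.21 -0.54  1.61  0.18  1.19 -1.99] 0.0
-0.4 0.0 [ 0.09 -0.05 -0.4   2.22  0.08  0.81 -2.07] margin 0.199 end [ 0.13  0.18 -0.33  1.62  0.13  1.18 -1.95] 0.0
-0.2 0.0 [-0.11 -0.06 -0.2   2.23  0.09  0.81 -2.09] margin 0.189 end [-0.06  0.17 -0.12  1.63  0.08  1.18 -1.92] 0.0
-0.0 0.0 [-0.32 -0.07  0.    2.24  0.11  0.82 -2.1 ] margin 0.18 end [-0.25  0.16  0.1   1.64  0.04  1.17 -1.89] 0.0
0.2 0.0 [-0.53 -0.08  0.2   2.25  0.13  0.82 -2.12] margin 0.17 end [-0.45  0.16  0.31  1.65 -0.    1.17 -1.86] 0.0
0.4 0.0 [-0.73 -0.1   0.4   2.26  0.16  0.82 -2.15] margin 0.161 end [-0.64  0.17  0.53  1.66 -0.04  1.17 -1.82] 0.0
0.6 0.0 [-0.94 -0.13  0.6   2.27  0.21  0.83 -2.18] margin 0.153 end [-0.83  0.19  0.76  1.67 -0.1   1.17 -1.78] 0.0
0.8 0.0 [-1.15 -0.17  0.8   2.28  0.28  0.85 -2.24] margin 0.145 end [-1.03  0.24  1.01  1.68 -0.18  1.17 -1.71] 0.0
1.0 0.0 [-1.38 -0.26  1.    2.28  0.4   0.88 -2.33] margin 0.0 end [-1.17  0.32  1.22  1.68 -0.3   1.18 -1.61] 0.0
1.2 9e-06 [-1.67 -0.5   1.19  2.28  0.68  1.02 -2.56] margin 0.0 end [-2.03 -0.5   1.34  1.71  0.69  1.37 -2.32] 0.2007
```

```bash
cat > t3.py <<'E'
from plan import *
q0=[1.515,.136,-1.307,1.97,.134,1.138,-1.597]
L=[];q,e=track(q0,PRE+LEV,log=L);print("direct",margin(L),q.round(2),e, np.array(L)[:12:3].round(2).tolist())
rng=np.random.default_rng(0); p0,T0,_=fkj(np.array(q0)); best=[]
for k in range(400):
    n=rng.integers(1,3); w=[]
    for _ in range(n):
        pos=[rng.uniform(.4,.65),rng.uniform(-.3,.2),rng.uniform(.3,.45)]
        w.append((pos,rot(rng.uniform(-.6,.4),np.radians(rng.uniform(-45,15)))))
    L=[];q1,e1=track(q0,w+PRE[:1],step=.04,log=L)
    best.append((q1[2],margin(L),e1,w,q1))
b=[x for x in best if x[1]>.03 and x[2]<1e-3]; b.sort(key=lambda x:-x[0])
for x in b[:6]: print(round(x[0],3),round(x[1],3),[(np.round(p,3).tolist(),T.as_matrix()[:,1:].round(2).tolist()) for p,T in x[3]],x[4].round(2))
E
python3 t3.py
```

```text
direct 0.0 [ 0.82  0.41 -1.23  1.59  0.49  1.28 -2.19] 2.29408589177249e-07 [[1.52, 0.1, -1.33, 2.0, 0.1, 1.11, -1.6], [1.53, -0.03, -1.39, 2.07, -0.04, 1.01, -1.58], [1.46, -0.15, -1.4, 2.13, -0.18, 0.94, -1.59], [1.38, -0.22, -1.45, 2.17, -0.25, 0.86, -1.65]]
-1.272 0.059 [([0.496, 0.091, 0.382], [[-0.94, -0.3], [0.18, 0.06], [0.3, -0.95]]), ([0.433, 0.186, 0.424], [[-0.92, -0.1], [0.38, 0.04], [0.11, -0.99]])] [ 1.02 -0.06 -1.27  2.2   0.01  0.8  -1.98]
-1.343 0.096 [([0.466, -0.24, 0.346], [[-0.92, -0.06], [-0.38, -0.02], [0.06, -1.0]]), ([0.548, 0.1, 0.397], [[-0.96, -0.24], [0.13, 0.03], [0.24, -0.97]])] [ 1.1  -0.07 -1.34  2.19 -0.01  0.8  -1.96]
-1.378 0.09 [([0.617, -0.258, 0.361], [[-0.95, 0.08], [-0.31, 0.03], [-0.08, -1.0]]), ([0.585, 0.055, 0.301], [[-0.98, 0.14], [0.16, -0.02], [-0.15, -0.99]])] [ 1.14 -0.08 -1.38  2.19 -0.02  0.8  -1.94]
-1.395 0.075 [([0.576, -0.001, 0.325], [[-0.92, 0.04], [-0.38, 0.01], [-0.04, -1.0]]), ([0.568, -0.165, 0.329], [[-0.85, -0.17], [0.48, 0.1], [0.2, -0.98]])] [ 1.16 -0.09 -1.39  2.19 -0.03  0.8  -1.94]
-1.401 0.069 [([0.613, -0.21, 0.371], [[-1.0, 0.02], [0.02, -0.0], [-0.02, -1.0]]), ([0.635, -0.025, 0.438], [[-0.97, 0.01], [0.26, -0.0], [-0.01, -1.0]])] [ 1.17 -0.09 -1.4   2.19 -0.04  0.8  -1.93]
-1.436 0.034 [([0.588, -0.106, 0.309], [[-0.97, 0.22], [-0.09, 0.02], [-0.22, -0.98]]), ([0.565, -0.183, 0.381], [[-0.89, -0.03], [0.46, 0.02], [0.03, -1.0]])] [ 1.22 -0.11 -1.44  2.19 -0.06  0.8  -1.9 ]
```

```bash
cat > t4.py <<'E'
from plan import *
q0=[1.515,.136,-1.307,1.97,.134,1.138,-1.597]
rng=np.random.default_rng(1)
def mk(v):
    w=[]
    for a in v.reshape(-1,6): w.append((a[:3],R.from_euler('z',a[3])*R.from_euler('x',a[5])*R.from_euler('z',-a[3])*rot(a[3],a[4])))
    return w
lo=np.array([.4,-.45,.28,-.8,-.9,-.8]);hi=np.array([.7,.15,.5,.5,.4,.8])
def ev(v):
    L=[];w=mk(v);q1,e1=track(q0,w+PRE[:1],step=.05,log=L);ln=0;a=np.array([.418,-.148,.151])
    for p,_ in w+PRE[:1]: ln+=np.linalg.norm(p-a);a=p
    m=margin(L); return q1[2]-5*max(0,.05-m)-(10 if e1>1e-3 else 0)-.15*ln,q1,m,ln
pop=[(ev(v),v) for v in (rng.uniform(np.tile(lo,2),np.tile(hi,2)) for _ in range(400))]
pop.sort(key=lambda x:-x[0][0]); pop=pop[:20]
for it in range(25):
    ch=[]
    for e,v in pop:
        for _ in range(3):
            u=np.clip(v+rng.normal(0,.15,12)*np.tile(hi-lo,2),np.tile(lo,2),np.tile(hi,2)); ch.append((ev(u),u))
    pop=sorted(pop+ch,key=lambda x:-x[0][0])[:20]
for e,v in pop[:2]: print(e[0].round(3),e[1].round(2),e[2].round(3),e[3].round(2),v.round(2).tolist())
E
time python3 t4.py
```

```text
0.807 [-1.64 -0.49  1.17  2.29  0.67  1.01 -2.55] 0.0 0.75 [0.51, -0.1, 0.32, -0.61, -0.7, -0.17, 0.65, -0.16, 0.31, -0.56, -0.9, -0.33]
0.798 [-1.64 -0.49  1.17  2.29  0.66  1.01 -2.55] 0.0 0.8 [0.7, -0.1, 0.28, -0.5, -0.11, 0.3, 0.69, -0.04, 0.36, -0.71, -0.87, -0.18]
real	2m16.206s
user	2m11.133s
sys	0m0.269s
```

```bash
sed -e 's/return q1\[2\]-5\*max(0,.05-m)/return -abs(q1[2]+.4)-8*max(0,.1-m)/' -e 's/range(25)/range(18)/' t4.py > t5.py; time python3 t5.py
```

```text
-0.567 [ 0.53 -0.05 -0.82  2.21  0.06  0.81 -2.04] 0.105 1.01 [0.7, 0.04, 0.28, 0.43, -0.02, -0.8, 0.4, 0.01, 0.41, -0.57, 0.39, -0.59]
-0.603 [ 0.57 -0.05 -0.86  2.21  0.05  0.81 -2.04] 0.139 0.98 [0.65, 0.0, 0.28, 0.5, -0.28, -0.8, 0.4, -0.09, 0.43, -0.8, 0.4, -0.54]
real	1m37.945s
user	1m36.715s
sys	0m0.283s
```

```bash
cat > wp.py <<'E'
from plan import *
def P(x,y,z,yaw,pi,ro): return np.array([x,y,z]),R.from_euler('z',yaw)*R.from_euler('x',ro)*R.from_euler('z',-yaw)*rot(yaw,pi)
A=P(.65,0,.31,.5,-.28,-.8); B=P(.4,-.09,.43,-.8,.4,-.54); A0=P(.46,-.12,.25,0,-.1,-.2)
C=P(.43,.03,.25,-.14,.1,0)
E
cat > t6.py <<'E'
from wp import *
q0=[1.515,.136,-1.307,1.97,.134,1.138,-1.597]
for wps in ([A,B],[A0,A,B],[A0,A,B,C]):
    L=[];q=q0
    for w in wps+PRE[:1]:
        q,e=track(q,[w],log=L); print(q.round(2),e.round(4),margin(L).round(3))
    L=[];q,e=track(q,PRE[1:]+LEV,log=L); print(" rest",margin(L).round(3),q.round(2),e)
E
python3 t6.py; python3 -c "
from wp import *
from h import *
go(*A0);go(*A)"
```

```text
[ 0.18  0.64 -0.98  1.34  1.21  1.94 -1.88] 0.0 0.124
[ 0.72 -0.13 -0.97  1.65  0.52  1.78 -2.44] 0.0 0.116
[ 0.56 -0.05 -0.85  2.21  0.05  0.81 -2.04] 0.0 0.116
 rest 0.217 [ 0.53  0.25 -0.81  1.6   0.27  1.21 -2.04] 4.9456411768396346e-08
[ 1.18  0.23 -1.3   1.73  0.41  1.49 -1.76] 0.0 0.157
[ 0.19  0.65 -1.    1.34  1.22  1.94 -1.88] 0.0 0.116
[ 0.75 -0.13 -1.    1.65  0.52  1.78 -2.44] 0.0 0.107
[ 0.59 -0.05 -0.87  2.21  0.05  0.81 -2.04] 0.0 0.107
 rest 0.218 [ 0.54  0.26 -0.83  1.6   0.28  1.21 -2.05] 5.474305291955009e-08
[ 1.18  0.23 -1.3   1.73  0.41  1.49 -1.76] 0.0 0.157
[ 0.19  0.65 -1.    1.34  1.22  1.94 -1.88] 0.0 0.116
[ 0.75 -0.13 -1.    1.65  0.52  1.78 -2.44] 0.0 0.107
[ 0.62 -0.19 -0.71  1.94 -0.11  1.25 -1.77] 0.0 0.107
[ 0.58 -0.05 -0.86  2.21  0.05  0.81 -2.04] 0.0 0.107
 rest 0.218 [ 0.53  0.26 -0.82  1.6   0.27  1.21 -2.05] 5.2047849404866e-08
t 8.9 xyz [-36.2, -36.2, -98.4] rot [-4.84, 12.44, -9.65]
t 8.9 xyz [-188.7, -201.8, -156.7] rot [0.62, 49.03, -30.27]
```

apply_moves:
  increments:
    - {"grip":255,"xyz":[-12,-12,-33],"rotation":[-2,4,-3]}
    - {"grip":255,"xyz":[-24,-24,-66],"rotation":[-3.5,8,-6]}
    - {"grip":255,"xyz":[-36,-36,-98],"rotation":[-5,12,-10]}

```text
time: 9.28
ee_pos: [0.4598, -0.1204, 0.251]
eef_rot: [-0.701, 0.704, -0.033, -0.105]
ft_force: [0.8, 0.1, -0.9]
width: 0.0238
```

```bash
python3 -c "
from wp import *
from h import *
show();go(*A)"
```

```text
t 9.275 pos [ 0.4598 -0.1204  0.251 ] F [ 0.75  0.06 -0.88] T [ 0.34 -0.16 -0.04] w 0.0238
 R [[0.006, -0.995, -0.102], [-0.981, 0.014, -0.194], [0.195, 0.101, -0.976]] q [ 1.183  0.233 -1.296  1.724  0.408  1.493 -1.755]
t 9.28 xyz [-105.4, -181.6, -100.3] rot [4.05, 37.99, -18.26]
```

Prediction matches. On to A.

apply_moves:
  increments:
    - {"grip":255,"xyz":[-21,-36,-20],"rotation":[0.8,7.6,-3.7]}
    - {"grip":255,"xyz":[-42,-73,-40],"rotation":[1.6,15.2,-7.3]}
    - {"grip":255,"xyz":[-63,-109,-60],"rotation":[2.4,22.8,-11]}
    - {"grip":255,"xyz":[-84,-145,-80],"rotation":[3.2,30.4,-14.6]}
    - {"grip":255,"xyz":[-105,-182,-100],"rotation":[4,38,-18.3]}

```text
time: 9.9
ee_pos: [0.6484, -0.0031, 0.3091]
eef_rot: [0.756, -0.521, 0.257, 0.3]
ft_force: [1.6, -1.7, -0.4]
width: 0.0238
```

```bash
python3 -c "
from wp import *
from h import *
show();go(*A);go(*B)
L=[];q=state()[0]['joint_positions']
for w in [B,C]+PRE[:1]:
    q,e=track(q,[w],log=L); print(q.round(2),e.round(4),margin(L).round(3))"
```

```text
t 9.9 pos [ 0.6484 -0.0031  0.3091] F [ 1.57 -1.66 -0.42] T [ 0.95 -0.    0.09] w 0.0238
 R [[0.325, -0.943, 0.075], [-0.634, -0.276, -0.722], [0.702, 0.187, -0.688]] q [ 0.209  0.646 -1.011  1.331  1.2    1.941 -1.888]
t 9.9 xyz [-0.8, -2.2, -2.7] rot [0.23, 1.52, -0.71]
t 9.9 xyz [59.3, 280.7, -39.1] rot [-9.98, -7.6, 56.89]
[ 0.76 -0.13 -1.01  1.65  0.52  1.78 -2.44] 0.0 0.113
[ 0.62 -0.19 -0.72  1.94 -0.11  1.25 -1.77] 0.0 0.113
[ 0.58 -0.05 -0.87  2.21  0.05  0.81 -2.04] 0.0 0.113
```

apply_moves:
  increments:
    - {"grip":255,"xyz":[10,47,-7],"rotation":[-1.7,-1.3,9.5]}
    - {"grip":255,"xyz":[20,94,-13],"rotation":[-3.3,-2.5,19]}
    - {"grip":255,"xyz":[30,140,-20],"rotation":[-5,-3.8,28.4]}
    - {"grip":255,"xyz":[40,187,-26],"rotation":[-6.7,-5,38]}
    - {"grip":255,"xyz":[50,234,-33],"rotation":[-8.3,-6.3,47.4]}

```text
time: 10.52
ee_pos: [0.4403, -0.0758, 0.4104]
eef_rot: [-0.471, 0.814, -0.277, -0.196]
ft_force: [-0.4, -2.8, 1.1]
width: 0.0235
```

```bash
python3 -c "
from wp import *
from h import *
show();go(*B);go(*C)
for ws in ([B,C]+PRE[:1],[C]+PRE[:1]):
  L=[];q=state()[0]['joint_positions']
  for w in ws:
    q,e=track(q,[w],log=L); print(q.round(2),e.round(4),margin(L).round(3))"
```

```text
t 10.525 pos [ 0.4403 -0.0758  0.4104] F [-0.35 -2.79  1.08] T [ 0.8  -0.05 -0.02] w 0.0235
 R [[-0.48, -0.875, -0.057], [-0.658, 0.403, -0.636], [0.58, -0.267, -0.77]] q [ 0.7    0.047 -1.107  1.612  0.661  1.831 -2.439]
t 10.53 xyz [40.1, 24.4, -3.7] rot [-1.58, -1.25, 9.22]
t 10.53 xyz [-157.7, 94.6, 56.8] rot [-4.09, -39.71, -19.03]
[ 0.78 -0.14 -1.03  1.65  0.51  1.77 -2.43] 0.0 0.16
[ 0.64 -0.2  -0.73  1.94 -0.11  1.25 -1.77] 0.0 0.16
[ 0.6  -0.05 -0.88  2.21  0.05  0.81 -2.03] 0.0 0.16
[ 0.72 -0.21 -0.79  1.94 -0.13  1.25 -1.75] 0.0 0.218
[ 0.69 -0.05 -0.97  2.2   0.05  0.81 -2.03] 0.0 0.218
```

Going straight to C from here is good enough (joint 3 ends near -0.97).

apply_moves:
  increments:
    - {"grip":255,"xyz":[-32,19,11],"rotation":[-0.8,-8,-4]}
    - {"grip":255,"xyz":[-63,38,23],"rotation":[-1.6,-16,-8]}
    - {"grip":255,"xyz":[-95,57,34],"rotation":[-2.5,-24,-11.5]}
    - {"grip":255,"xyz":[-126,76,45],"rotation":[-3.3,-32,-15]}
    - {"grip":255,"xyz":[-158,95,57],"rotation":[-4,-39.7,-19]}

```text
time: 11.15
ee_pos: [0.4297, 0.0309, 0.2492]
eef_rot: [-0.656, 0.753, -0.038, 0.035]
ft_force: [-0.2, -0.1, -0.4]
width: 0.0231
```

```bash
python3 -c "
from wp import *
from h import *
show();tipnow();go(*PRE[0])
for ws in (PRE,):
  L=[];q=state()[0]['joint_positions']
  for w in ws:
    q,e=track(q,[w],log=L); print(q.round(2),e.round(4),margin(L).round(3))"
```

```text
t 11.15 pos [0.4297 0.0309 0.2492] F [-0.16 -0.14 -0.44] T [ 0.06  0.18 -0.02] w 0.0231
 R [[-0.138, -0.985, 0.103], [-0.99, 0.137, -0.012], [-0.003, -0.103, -0.995]] q [ 0.737 -0.212 -0.807  1.946 -0.142  1.244 -1.736]
tip cab mm [-109.1  -32.1  295. ] along 66.1 norm 176.0 pitch 25.9 yawerr 0.31
t 11.15 xyz [-32.4, 24.2, 157.6] rot [4.13, 0.21, 0.42]
[ 0.71 -0.05 -0.99  2.2   0.05  0.81 -2.02] 0.0 0.218
[ 0.68  0.13 -0.99  2.19  0.28  0.74 -2.21] 0.0 0.218
[ 0.66  0.19 -0.96  2.09  0.32  0.8  -2.2 ] 0.0 0.218
```

apply_moves:
  increments:
    - {"grip":255,"xyz":[-11,8,52],"rotation":[1.4,0,0.2]}
    - {"grip":255,"xyz":[-22,16,105],"rotation":[2.8,0,0.4]}
    - {"grip":255,"xyz":[-32,24,155],"rotation":[4.1,0.2,0.4]}
    - {"grip":255,"xyz":[-32,24,157],"rotation":[4.1,0.2,0.4]}

```text
time: 11.65
ee_pos: [0.4235, 0.0646, 0.088]
eef_rot: [-0.652, 0.753, -0.064, 0.055]
ft_force: [-0.5, -0.1, 0.2]
width: 0.0235
```

```bash
cat > look.py <<'E'
from h import *
import sys
def look(n,cams=("wrist","scene")):
    for k in cams:
        c=viewer.camera(k); cv2.imwrite(f"pics/{k}_{n}.png",c["img"]); np.savez(f"{k}_{n}.npz",**c)
    show();tipnow()
if __name__=="__main__": look(sys.argv[1],sys.argv[2:] or ("wrist","scene"))
E
python3 look.py 6; python3 -c "
import cv2
a=cv2.imread('pics/scene_6.png');cv2.imwrite('pics/s6c.png',cv2.resize(a[180:370,250:460],None,fx=3,fy=3,interpolation=cv2.INTER_CUBIC))"
```

```text
t 11.75 pos [0.4269 0.064  0.0915] F [ 0.4  -0.41 -0.95] T [0.06 0.26 0.01] w 0.0236
 R [[-0.145, -0.974, 0.172], [-0.989, 0.143, -0.025], [-0.0, -0.173, -0.985]] q [ 0.717 -0.049 -0.989  2.199  0.041  0.81  -2.017]
tip cab mm [-120.2   -0.3  144.3] along -18.8 norm 51.0 pitch 29.9 yawerr -0.04
```

View pics/wrist_6.png

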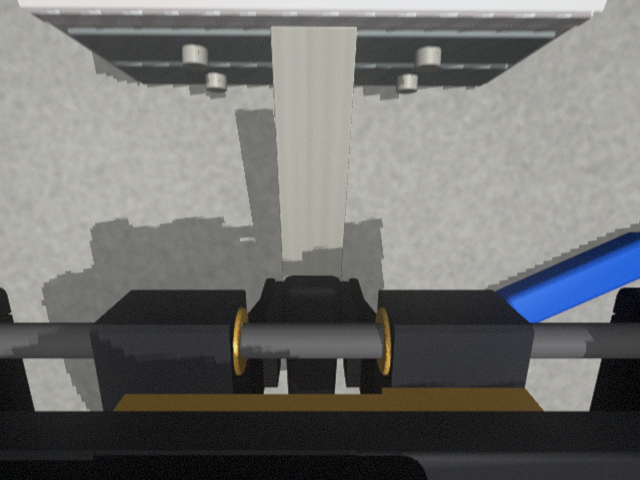

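View pics/s6c.png

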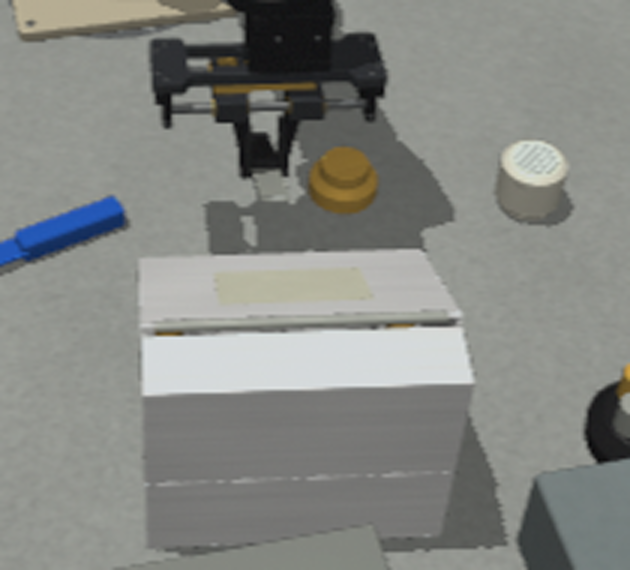

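The tip is unchanged in the wrist view (row 26, columns 271–357), and the sill's front edge runs near rows 9–13. I'll compare that with the model projection.

```bash
python3 -c "
from h import *
c=np.load('wrist_6.npz')
for p in [(-.1,.111,.097),(-.1,-.111,.097),(-.1,0,.097)]: print(p,proj(c,cab(p)).round(1))
P=cloud(c);L=R.from_euler('z',-CY).apply((P-[CAB[0],CAB[1],0]).reshape(-1,3)).reshape(480,640,3)
for u in (100,200,450,540):
  for v in range(2,24,3): print(u,v,L[v,u].round(4),c['img'][v,u])
"
python3 -c "
import cv2
a=cv2.imread('pics/wrist_6.png');cv2.imwrite('pics/w6c.png',cv2.resize(a[0:60,0:640],(800,300),interpolation=cv2.INTER_CUBIC))"
```

```text
(-0.1, 0.111, 0.097) [21.   9.4]
(-0.1, -0.111, 0.097) [602.1  11.8]
(-0.1, 0, 0.097) [311.7  10.6]
100 2 [-0.0974  0.0805  0.0973] [223 223 226]
100 5 [-0.0982  0.0809  0.0967] [219 219 222]
100 8 [-0.0992  0.081   0.0967] [182 185 189]
100 11 [-0.0973  0.0845  0.09  ] [195 194 195]
100 14 [-0.0989  0.084   0.0912] [153 154 151]
100 17 [-0.099   0.0853  0.0888] [91 92 92]
100 20 [-0.0992  0.0865  0.0865] [89 87 91]
100 23 [-0.0997  0.0874  0.085 ] [102  99 100]
200 2 [-0.0976  0.0423  0.0982] [226 226 229]
200 5 [-0.0988  0.0422  0.0984] [226 227 229]
200 8 [-0.0993  0.0426  0.0972] [199 201 204]
200 11 [-0.0979  0.0441  0.0918] [177 177 182]
200 14 [-0.0991  0.0441  0.0918] [150 148 149]
200 17 [-0.0997  0.0445  0.0907] [ 97  99 101]
200 20 [-0.0994  0.0454  0.0875] [95 96 98]
200 23 [-0.0995  0.0462  0.0848] [ 99  98 103]
450 2 [-0.098  -0.0518  0.0997] [233 230 230]
450 5 [-0.0979 -0.0527  0.0972] [232 231 228]
450 8 [-0.099  -0.0526  0.0974] [228 228 227]
450 11 [-0.0978 -0.0544  0.0924] [190 188 191]
450 14 [-0.0985 -0.0548  0.0913] [215 211 211]
450 17 [-0.0995 -0.0549  0.0912] [139 137 138]
450 20 [-0.1002 -0.0553  0.0901] [91 90 90]
450 23 [-0.0995 -0.0568  0.0859] [93 90 93]
540 2 [-0.0972 -0.0863  0.0983] [230 229 228]
540 5 [-0.0977 -0.087   0.0972] [230 228 226]
540 8 [-0.0984 -0.0875  0.0964] [228 228 226]
540 11 [-0.1001 -0.0869  0.0977] [197 195 197]
540 14 [-0.0988 -0.0899  0.0925] [178 179 183]
540 17 [-0.0993 -0.0907  0.0911] [129 125 128]
540 20 [-0.1    -0.0913  0.0901] [82 80 86]
540 23 [-0.0996 -0.0934  0.0865] [91 88 91]
```

View pics/w6c.png

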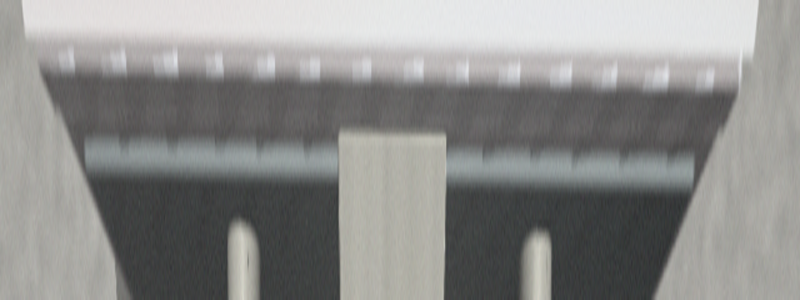

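The model agrees with the wrist view to about 1 mm. Lowering towards the sill and then sliding in.

```bash
python3 -c "
from h import *
tipgo(SILL-.018*S30+.0045*N30,30);tipgo(SILL-.004*S30+.0045*N30,30);tipgo(SILL+.02*S30+.0045*N30,30)"
```

```text
t 11.75 xyz [-0.4, -16.7, 43.5] rot [0.06, 0.03, 0.03]
t 11.75 xyz [-0.4, -29.9, 38.7] rot [0.06, 0.03, 0.03]
t 11.75 xyz [-0.3, -52.4, 30.5] rot [0.06, 0.03, 0.03]
```

apply_moves:
  increments:
    - {"grip":255,"xyz":[-0.4,-8,20],"rotation":[0,0,0]}
    - {"grip":255,"xyz":[-0.4,-16,38],"rotation":[0,0,0]}
    - {"grip":255,"xyz":[-0.4,-16.7,43.5],"rotation":[0,0,0]}
    - {"grip":255,"xyz":[-0.4,-16.7,43.5],"rotation":[0,0,0]}

```text
time: 12.25
ee_pos: [0.4512, 0.0607, 0.0525]
eef_rot: [-0.651, 0.754, -0.066, 0.057]
ft_force: [-0.4, -0.5, -1.1]
width: 0.0235
```

```bash
python3 -c "
from h import *
show();tipnow()
tipgo(SILL-.004*S30+.0045*N30,30);tipgo(SILL+.02*S30+.0045*N30,30)"
```

```text
t 12.25 pos [0.4512 0.0607 0.0525] F [-0.41 -0.47 -1.06] T [0.11 0.29 0.01] w 0.0235
 R [[-0.145, -0.974, 0.172], [-0.989, 0.143, -0.025], [-0.0, -0.174, -0.985]] q [ 0.682  0.138 -0.991  2.182  0.282  0.743 -2.207]
tip cab mm [-95.7  -0.2 105.3] along -17.1 norm 5.0 pitch 30.0 yawerr -0.07
t 12.25 xyz [-0.2, -12.5, -3.9] rot [0.03, 0.02, -0.0]
t 12.25 xyz [-0.2, -35.0, -12.1] rot [0.03, 0.02, -0.0]
```

apply_moves:
  increments:
    - {"grip":255,"xyz":[-0.2,-10,-3],"rotation":[0,0,0]}
    - {"grip":255,"xyz":[-0.2,-20,-6.6],"rotation":[0,0,0]}
    - {"grip":255,"xyz":[-0.2,-27,-9.2],"rotation":[0,0,0]}
    - {"grip":255,"xyz":[-0.2,-35,-12],"rotation":[0,0,0]}

```text
time: 12.75
ee_pos: [0.4838, 0.0561, 0.0708]
eef_rot: [-0.651, 0.754, -0.066, 0.057]
ft_force: [-0.6, 0.0, -0.6]
width: 0.0235
```

```bash
python3 look.py 7 scene; python3 -c "
import cv2
a=cv2.imread('pics/scene_7.png');cv2.imwrite('pics/s7c.png',cv2.resize(a[180:370,250:460],None,fx=3,fy=3,interpolation=cv2.INTER_CUBIC))"
```

```text
t 12.8 pos [0.4849 0.056  0.0714] F [ 0.61 -0.87 -0.45] T [ 0.06  0.17 -0.03] w 0.0239
 R [[-0.146, -0.974, 0.173], [-0.989, 0.144, -0.025], [-0.001, -0.175, -0.985]] q [ 0.672  0.188 -0.971  2.094  0.317  0.802 -2.202]
tip cab mm [-6.170e+01  1.000e-01  1.243e+02] along 21.8 norm 4.5 pitch 30.0 yawerr -0.11
```

View pics/s7c.png

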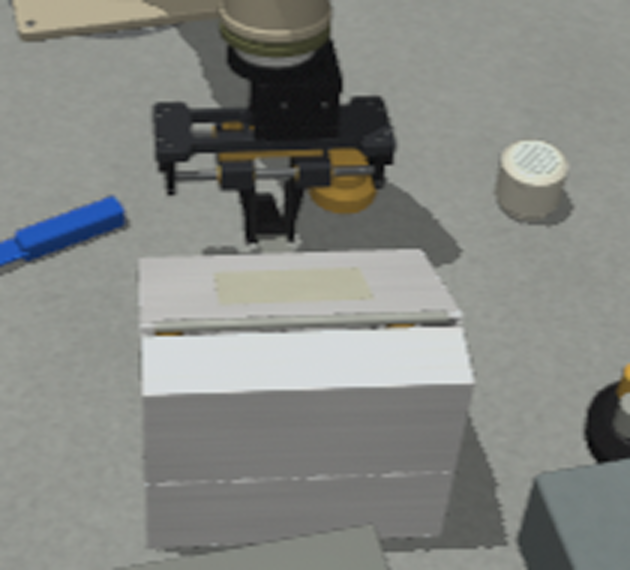

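Tip is 22 mm up the slot with no contact force, and the flap is still closed. Lever path next.

```bash
cat > lev.py <<'E'
from plan import *
from h import state,show,tipnow,go
import sys
def lev(t0,dt,n=5,pf=lambda t:30,rf=lambda t:.128-.008*t):
    show();tipnow(); s,p,q=state()
    L=[];track(s["joint_positions"],[tippose(flap_tip(t,rf(t)),pf(t)) for t in np.arange(t0,2.36,.1)],log=L); print("margin",margin(L))
    for k in range(n):
        t=t0+dt*k; a,Rt=tippose(flap_tip(t,rf(t)),pf(t))
        print(round(t,2),(q.inv().apply(a-p)*1000).round(1).tolist(),np.degrees((q.inv()*Rt).as_rotvec()).round(1).tolist())
lev(float(sys.argv[1]),float(sys.argv[2]),int(sys.argv[3]))
E
python3 lev.py .07 .1 5
```

```text
t 12.8 pos [0.4849 0.056  0.0714] F [ 0.61 -0.87 -0.45] T [ 0.06  0.17 -0.03] w 0.0239
 R [[-0.146, -0.974, 0.173], [-0.989, 0.144, -0.025], [-0.001, -0.175, -0.985]] q [ 0.672  0.188 -0.971  2.094  0.317  0.802 -2.202]
tip cab mm [-6.170e+01  1.000e-01  1.243e+02] along 21.8 norm 4.5 pitch 30.0 yawerr -0.11
margin 0.3250494925209644
0.07 [0.1, 3.2, -12.5] [-0.0, 0.0, -0.0]
0.17 [0.1, 5.6, -25.0] [-0.0, 0.0, -0.0]
0.27 [0.1, 6.8, -37.6] [-0.0, 0.0, -0.0]
0.37 [0.1, 6.7, -50.1] [-0.0, 0.0, -0.0]
0.47 [0.1, 5.3, -62.5] [-0.0, 0.0, -0.0]
```

apply_moves:
  increments:
    - {"grip":255,"xyz":[0,3,-12],"rotation":[0,0,0]}
    - {"grip":255,"xyz":[0,5.5,-25],"rotation":[0,0,0]}
    - {"grip":255,"xyz":[0,7,-37.5],"rotation":[0,0,0]}
    - {"grip":255,"xyz":[0,7,-50],"rotation":[0,0,0]}
    - {"grip":255,"xyz":[0,5.5,-62.5],"rotation":[0,0,0]}

```text
time: 13.42
ee_pos: [0.4682, 0.0584, 0.1322]
eef_rot: [-0.651, 0.754, -0.066, 0.057]
ft_force: [0.6, -0.0, -2.2]
width: 0.0234
```

```bash
python3 lev.py .57 .1 5; python3 look.py 8 scene; python3 -c "
import cv2
a=cv2.imread('pics/scene_8.png');cv2.imwrite('pics/s8c.png',cv2.resize(a[150:370,250:460],None,fx=2.7,fy=2.7,interpolation=cv2.INTER_CUBIC))"
```

```text
t 13.425 pos [0.4682 0.0584 0.1322] F [ 0.57 -0.03 -2.2 ] T [0.04 0.51 0.02] w 0.0234
 R [[-0.146, -0.974, 0.173], [-0.989, 0.143, -0.025], [-0.001, -0.174, -0.985]] q [ 0.764  0.007 -1.015  2.069  0.092  0.909 -2.018]
tip cab mm [-78.5   0.  185.1] along 37.7 norm 65.5 pitch 30.0 yawerr -0.09
margin 0.3586246132845634
0.57 [0.1, -3.1, -11.8] [0.0, 0.0, -0.0]
0.67 [0.0, -6.9, -23.5] [0.0, 0.0, -0.0]
0.77 [0.0, -11.7, -34.7] [0.0, 0.0, -0.0]
0.87 [0.0, -17.6, -45.4] [0.0, 0.0, -0.0]
0.97 [0.0, -24.5, -55.3] [0.0, 0.0, -0.0]
t 13.475 pos [0.4692 0.0587 0.1338] F [0.69 0.14 0.02] T [0.15 0.29 0.08] w 0.0235
 R [[-0.145, -0.974, 0.175], [-0.989, 0.143, -0.025], [-0.001, -0.177, -0.984]] q [ 0.765  0.005 -1.015  2.067  0.091  0.91  -2.016]
tip cab mm [-77.7   0.4 186.9] along 39.3 norm 66.7 pitch 30.1 yawerr -0.08
```

View pics/s8c.png

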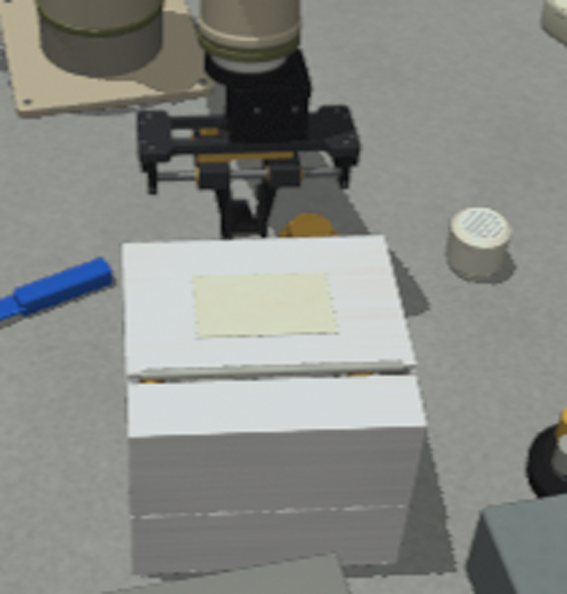

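Flap is riding up on the blade (near horizontal now). Continue.

apply_moves:
  increments:
    - {"grip":255,"xyz":[0,-3,-11],"rotation":[0,0,0]}
    - {"grip":255,"xyz":[0,-7,-22],"rotation":[0,0,0]}
    - {"grip":255,"xyz":[0,-11.5,-33.5],"rotation":[0,0,0]}
    - {"grip":255,"xyz":[0,-17.5,-44.5],"rotation":[0,0,0]}
    - {"grip":255,"xyz":[0,-24,-54.5],"rotation":[0,0,0]}

```text
time: 14.1
ee_pos: [0.4834, 0.0565, 0.1926]
eef_rot: [-0.651, 0.754, -0.067, 0.058]
ft_force: [-1.1, 0.8, -1.5]
width: 0.0235
```

```bash
python3 lev.py 1.07 .1 5
```

```text
t 14.1 pos [0.4834 0.0565 0.1926] F [-1.08  0.8  -1.46] T [0.12 0.45 0.04] w 0.0235
 R [[-0.145, -0.974, 0.175], [-0.989, 0.143, -0.025], [-0.001, -0.177, -0.984]] q [ 0.783 -0.047 -0.994  1.964  0.026  1.036 -1.942]
tip cab mm [-63.3   0.3 245.6] along 81.1 norm 110.4 pitch 30.1 yawerr -0.08
margin 0.45755306027657683
1.07 [0.4, -6.8, -7.6] [-0.1, 0.0, -0.0]
1.17 [0.3, -15.4, -15.8] [-0.1, 0.0, -0.0]
1.27 [0.3, -24.8, -23.0] [-0.1, 0.0, -0.0]
1.37 [0.3, -34.7, -29.2] [-0.1, 0.0, -0.0]
1.47 [0.3, -45.2, -34.4] [-0.1, 0.0, -0.0]
```

apply_moves:
  increments:
    - {"grip":255,"xyz":[0.3,-7,-7.5],"rotation":[0,0,0]}
    - {"grip":255,"xyz":[0.3,-15.5,-16],"rotation":[0,0,0]}
    - {"grip":255,"xyz":[0.3,-25,-23],"rotation":[0,0,0]}
    - {"grip":255,"xyz":[0.3,-35,-29],"rotation":[0,0,0]}
    - {"grip":255,"xyz":[0.3,-45,-34.5],"rotation":[0,0,0]}

```text
time: 14.72
ee_pos: [0.5218, 0.0505, 0.2349]
eef_rot: [-0.651, 0.754, -0.067, 0.058]
ft_force: [-0.6, -0.7, -1.0]
width: 0.0236
```

```bash
python3 lev.py 1.57 .1 5;python3 look.py 9 scene; python3 -c "
import cv2
a=cv2.imread('pics/scene_9.png');cv2.imwrite('pics/s9c.png',cv2.resize(a[150:370,250:460],None,fx=2.7,fy=2.7,interpolation=cv2.INTER_CUBIC))"
```

```text
t 14.725 pos [0.5218 0.0505 0.2349] F [-0.61 -0.73 -1.01] T [0.09 0.36 0.01] w 0.0236
 R [[-0.146, -0.974, 0.175], [-0.989, 0.143, -0.025], [-0.001, -0.177, -0.984]] q [ 0.771  0.04  -0.998  1.823  0.106  1.133 -1.978]
tip cab mm [-2.44e+01 -1.00e-01  2.88e+02] along 135.9 norm 127.6 pitch 30.1 yawerr -0.1
margin 0.47111049788789705
1.57 [-0.0, -10.3, -3.7] [-0.1, 0.1, -0.0]
1.67 [-0.0, -21.4, -6.6] [-0.1, 0.1, -0.0]
1.77 [-0.0, -32.7, -8.4] [-0.1, 0.1, -0.0]
1.87 [-0.0, -44.0, -9.0] [-0.1, 0.1, -0.0]
1.97 [-0.0, -55.3, -8.6] [-0.1, 0.1, -0.0]
t 14.775 pos [0.523  0.0502 0.2358] F [ 0.66 -1.24  0.98] T [-0.    0.29 -0.03] w 0.0235
 R [[-0.146, -0.973, 0.177], [-0.989, 0.144, -0.024], [-0.002, -0.178, -0.984]] q [ 0.771  0.041 -0.998  1.82   0.108  1.133 -1.978]
tip cab mm [-23.3  -0.3 289. ] along 137.4 norm 127.9 pitch 30.2 yawerr -0.15
```

View pics/s9c.png

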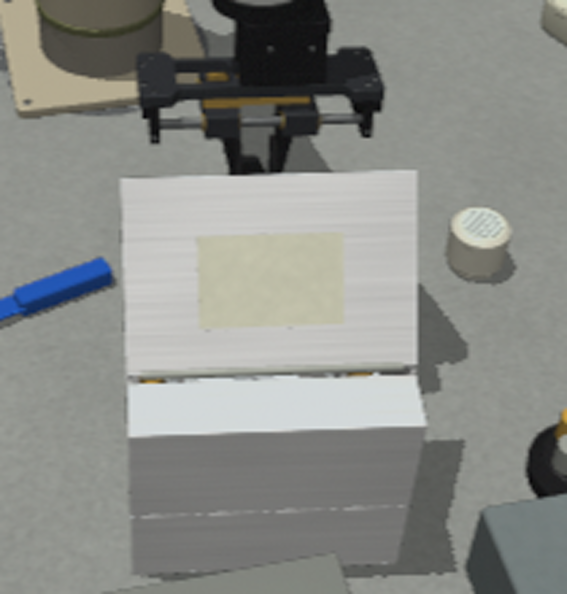

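The flap is well up. Carrying on towards vertical.

apply_moves:
  increments:
    - {"grip":255,"xyz":[0,-10,-4],"rotation":[0,0,0]}
    - {"grip":255,"xyz":[0,-20.5,-6.5],"rotation":[0,0,0]}
    - {"grip":255,"xyz":[0,-32,-8],"rotation":[0,0,0]}
    - {"grip":255,"xyz":[0,-43,-8.5],"rotation":[0,0,0]}
    - {"grip":255,"xyz":[0,-54,-8.5],"rotation":[0,0,0]}

```text
time: 15.4
ee_pos: [0.5749, 0.0425, 0.2538]
eef_rot: [-0.651, 0.754, -0.067, 0.059]
ft_force: [0.2, -0.9, -0.5]
width: 0.0236
```

```bash
python3 lev.py 2.07 .07 6
```

```text
t 15.4 pos [0.5749 0.0425 0.2538] F [ 0.19 -0.88 -0.53] T [0.08 0.3  0.04] w 0.0236
 R [[-0.146, -0.973, 0.176], [-0.989, 0.144, -0.024], [-0.002, -0.178, -0.984]] q [ 0.704  0.192 -0.986  1.677  0.246  1.199 -2.05 ]
tip cab mm [ 29.2  -0.4 307. ] along 191.9 norm 117.3 pitch 30.2 yawerr -0.16
margin 0.4870550128114186
2.07 [-0.2, -10.2, 2.2] [-0.2, 0.1, -0.1]
2.14 [-0.2, -17.8, 4.0] [-0.2, 0.1, -0.1]
2.21 [-0.2, -25.2, 6.3] [-0.2, 0.1, -0.1]
2.28 [-0.2, -32.4, 9.0] [-0.2, 0.1, -0.1]
2.35 [-0.2, -39.3, 12.3] [-0.2, 0.1, -0.1]
2.42 [-0.2, -46.0, 16.0] [-0.2, 0.1, -0.1]
```

apply_moves:
  increments:
    - {"grip":255,"xyz":[0,-10,2],"rotation":[0,0,0]}
    - {"grip":255,"xyz":[0,-18,4],"rotation":[0,0,0]}
    - {"grip":255,"xyz":[0,-25,6],"rotation":[0,0,0]}
    - {"grip":255,"xyz":[0,-32.5,9],"rotation":[0,0,0]}
    - {"grip":255,"xyz":[0,-38,11],"rotation":[0,0,0]}

```text
time: 16.02
ee_pos: [0.6142, 0.0366, 0.2495]
eef_rot: [-0.651, 0.754, -0.067, 0.059]
ft_force: [-0.5, 0.1, -0.9]
width: 0.0236
```

```bash
python3 look.py 10 scene; python3 -c "
import cv2
a=cv2.imread('pics/scene_10.png');cv2.imwrite('pics/s10c.png',cv2.resize(a[150:370,250:460],None,fx=2.7,fy=2.7,interpolation=cv2.INTER_CUBIC))"
```

```text
t 16.075 pos [0.6145 0.0363 0.2494] F [-0.73 -0.57 -0.88] T [-0.03  0.3  -0.01] w 0.0235
 R [[-0.147, -0.973, 0.176], [-0.989, 0.145, -0.024], [-0.002, -0.178, -0.984]] q [ 0.635  0.303 -0.956  1.589  0.339  1.223 -2.089]
tip cab mm [ 69.3  -0.7 302.5] along 224.4 norm 93.4 pitch 30.2 yawerr -0.19
```

View pics/s10c.png

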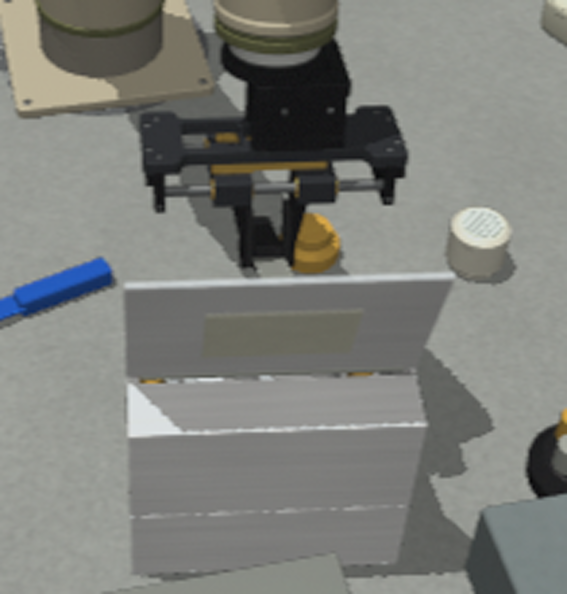

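The flap is leaning back past the blade's push. I'll back the blade away and plan the lay-down and holder legs in the model.

```bash
cat > t7.py <<'E'
from plan import *
from h import state,go,cab
q=state()[0]["joint_positions"]
LAY=[(np.array([.47,.05,.26]),rot(CY,np.radians(5))),(np.array([.45,-.15,.26]),rot(np.radians(-12),np.radians(-8))),(np.array([.4618,-.335,.10]),rot(np.radians(-15.8),np.radians(-20))),(np.array([.4618,-.335,.0135]),rot(np.radians(-15.8),np.radians(-20)))]
UP=[(np.array([.44,-.335,.14]),rot(np.radians(-15.8),np.radians(-5)))]
def yw(d): return rot(np.radians(d),0)
L=[]
for w in LAY+UP:
    q,e=track(q,[w],log=L); print(q.round(2),e.round(4),margin(L).round(3))
# rotate tool by +/-180 in steps then to holder and place
cy=np.degrees(CY)
for sgn in (1,-1):
    qq=q;M=[]
    print("sgn",sgn)
    for w in [(np.array([.47,-.2,.25]),yw(-15.8+sgn*60)),(np.array([.48,.0,.28]),yw(cy+sgn*120)),(np.array([.44,.2,.2]),yw(cy+sgn*180)),(np.array([.432,.314,.10]),yw(cy+sgn*180)),(np.array([.432,.314,.03]),yw(cy+sgn*180)),(np.array([.432,.314,.25]),yw(cy+sgn*180)),(cab([-.012,0,.25]),yw(cy+sgn*180)),(cab([-.012,0,.115]),yw(cy+sgn*180))]:
        qq,e=track(qq,[w],log=M); print(qq.round(2),e.round(4),margin(M).round(3))
E
python3 t7.py
```

```text
[ 0.83 -0.07 -0.99  1.82 -0.03  1.27 -1.87] 0.0 0.43
[ 0.97  0.17 -0.82  1.66  0.11  1.51 -1.65] 0.0 0.43
[ 0.93  0.65 -0.63  1.43  0.39  1.54 -1.59] 0.0 0.43
[ 0.92  0.75 -0.6   1.48  0.43  1.4  -1.62] 0.0 0.43
[ 1.13  0.39 -0.71  1.67  0.28  1.27 -1.49] 0.0 0.43
sgn 1
[ 1.22  0.17 -1.    1.69  0.15  1.36 -0.6 ] 0.0 0.475
[ 1.13  0.09 -1.26  1.71  0.09  1.41  0.23] 0.0 0.209
[ 0.74  0.3  -1.42  1.82  0.31  1.29  0.66] 0.0 0.046
[ 0.25  0.53 -1.19  1.81  0.53  1.17  0.32] 0.0 0.046
[ 0.18  0.62 -1.1   1.86  0.63  1.06  0.25] 0.0 0.046
[ 0.36  0.38 -1.32  1.63  0.38  1.42  0.43] 0.0 0.046
[ 0.66  0.59 -1.17  1.38  0.54  1.52  0.95] 0.0 0.046
[ 0.64  0.69 -1.1   1.54  0.63  1.3   0.89] 0.0 0.046
sgn -1
[ 0.96  0.12 -0.7   1.7   0.08  1.35 -2.6 ] 0.0412 0.0
[ 0.49  0.02 -0.59  1.72  0.01  1.4  -2.6 ] 1.3083 0.0
[-0.58  0.04  0.06  1.87 -0.    1.23 -2.6 ] 2.7776 0.0
[-1.51  1.41  1.34  2.24 -1.27  2.06 -2.6 ] 1.7107 0.0
[-1.45  1.52  1.34  2.19 -1.27  2.06 -2.6 ] 1.6474 0.0
[-1.7   1.1   1.34  2.33 -1.27  2.06 -2.6 ] 1.9673 0.0
[-1.22  0.89  1.34  1.95 -1.24  1.74 -2.6 ] 1.8283 0.0
[-1.    1.19  1.34  1.86 -1.27  1.73 -2.6 ] 1.5674 0.0
```

apply_moves:
  increments:
    - {"grip":255,"xyz":[0,15,-4],"rotation":[0,0,0]}
    - {"grip":255,"xyz":[0,45,-10],"rotation":[0,0,0]}
    - {"grip":255,"xyz":[0,90,-20],"rotation":[-2,0,0]}

```text
time: 16.45
ee_pos: [0.5225, 0.0502, 0.2528]
eef_rot: [-0.652, 0.755, -0.053, 0.048]
ft_force: [-0.6, 0.3, -0.2]
width: 0.0235
```

```bash
python3 look.py 11 scene; cat > flap.py <<'E'
from h import *
import sys
c=np.load(sys.argv[1]); P=cloud(c); L=R.from_euler('z',-CY).apply((P-[CAB[0],CAB[1],0]).reshape(-1,3))
m=(abs(L[:,1])<.1)&(L[:,0]>.03)&(L[:,0]<.16)&(L[:,2]>.21)&(L[:,2]<.34); L=L[m]
k=np.polyfit(L[:,2],L[:,0],1); a=np.arctan(k[0]); print(m.sum(),"lean back deg",np.degrees(a),"theta",np.radians(120)+a,"top z",L[:,2].max())
E
python3 flap.py scene_11.npz; python3 -c "
import cv2
a=cv2.imread('pics/scene_11.png');cv2.imwrite('pics/s11c.png',cv2.resize(a[150:370,250:460],None,fx=2.7,fy=2.7,interpolation=cv2.INTER_CUBIC))"
```

```text
t 16.5 pos [0.5184 0.0523 0.2529] F [ 1.64  5.9  -1.36] T [0.49 0.11 0.07] w 0.0237
 R [[-0.143, -0.98, 0.138], [-0.99, 0.142, -0.02], [-0.0, -0.139, -0.99]] q [ 0.789  0.057 -1.024  1.771  0.106  1.212 -1.976]
tip cab mm [-26.1   1.5 302.3] along 141.7 norm 140.8 pitch 27.9 yawerr 0.05
2818 lean back deg 20.014391081081058 theta 2.443712124539847 top z 0.33820588563451304
```

View pics/s11c.png

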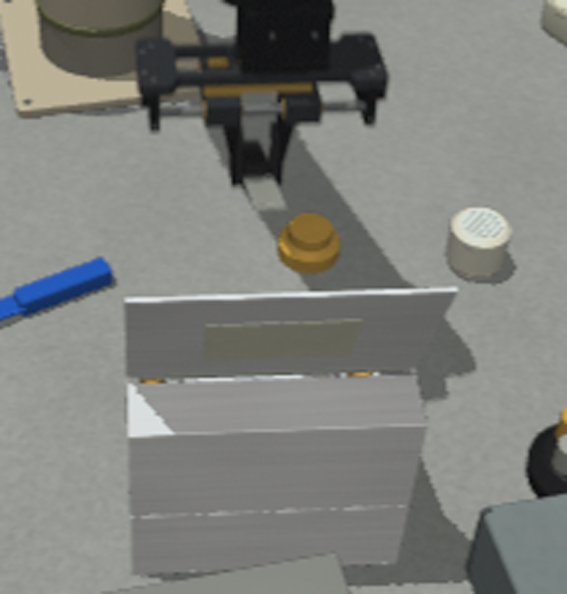

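The flap stands at θ≈2.44 on its stop with the blade clear of it. Now laying the blade down.

```bash
python3 -c "
from h import *
show();go([.45,-.05,.26],rot(np.radians(-10),0));go([.45,-.15,.26],rot(np.radians(-12),np.radians(-8)));go([.462,-.335,.12],rot(np.radians(-15.8),np.radians(-20)))"
```

```text
t 16.5 pos [0.5184 0.0523 0.2529] F [ 1.64  5.9  -1.36] T [0.49 0.11 0.07] w 0.0237
 R [[-0.143, -0.98, 0.138], [-0.99, 0.142, -0.02], [-0.0, -0.139, -0.99]] q [ 0.789  0.057 -1.024  1.771  0.106  1.212 -1.976]
t 16.5 xyz [111.1, 51.6, -14.4] rot [-7.99, 0.15, 1.75]
t 16.5 xyz [210.0, 37.4, -12.5] rot [-15.99, 0.02, 3.77]
t 16.5 xyz [391.5, 18.8, 131.4] rot [-27.95, -0.77, 7.59]
```

apply_moves:
  increments:
    - {"grip":255,"xyz":[30,30,-8],"rotation":[-3,0,0.5]}
    - {"grip":255,"xyz":[80,50,-14],"rotation":[-6,0,1.5]}
    - {"grip":255,"xyz":[140,50,-14],"rotation":[-11,0,3]}
    - {"grip":255,"xyz":[200,40,-12],"rotation":[-16,0,4]}
    - {"grip":255,"xyz":[260,36,15],"rotation":[-20,0,5]}

```text
time: 17.12
ee_pos: [0.449, -0.1998, 0.2354]
eef_rot: [-0.617, 0.78, 0.08, -0.066]
ft_force: [1.5, 1.1, -0.1]
width: 0.0234
```

```bash
python3 -c "
from h import *
show();go([.462,-.335,.12],rot(np.radians(-15.8),np.radians(-20)));go([.462,-.335,.05],rot(np.radians(-15.8),np.radians(-20)))"
```

```text
t 17.125 pos [ 0.449  -0.1998  0.2354] F [ 1.47  1.1  -0.13] T [-0.01 -0.27 -0.03] w 0.0234
 R [[-0.23, -0.952, -0.202], [-0.973, 0.226, 0.044], [0.004, 0.207, -0.978]] q [ 0.985  0.287 -0.801  1.604  0.198  1.548 -1.646]
t 17.12 xyz [128.0, -66.8, 104.4] rot [-8.08, -0.92, 2.33]
t 17.12 xyz [127.7, -81.3, 172.9] rot [-8.08, -0.92, 2.33]
```

apply_moves:
  increments:
    - {"grip":255,"xyz":[45,-23,35],"rotation":[-3,-0.3,1]}
    - {"grip":255,"xyz":[90,-47,70],"rotation":[-6,-0.6,1.8]}
    - {"grip":255,"xyz":[128,-67,110],"rotation":[-8,-0.9,2.3]}
    - {"grip":255,"xyz":[128,-76,150],"rotation":[-8,-0.9,2.3]}
    - {"grip":255,"xyz":[128,-81,172],"rotation":[-8,-0.9,2.3]}

```text
time: 17.75
ee_pos: [0.4612, -0.3348, 0.0486]
eef_rot: [-0.594, 0.785, 0.139, -0.105]
ft_force: [-0.6, 1.0, -0.4]
width: 0.0236
```

```bash
python3 -c "
from h import *
show();go([.462,-.335,.0135],rot(np.radians(-15.8),np.radians(-19.95)))"
```

```text
t 17.75 pos [ 0.4612 -0.3348  0.0486] F [-0.63  0.96 -0.38] T [-0.11 -0.39  0.03] w 0.0236
 R [[-0.272, -0.904, -0.33], [-0.962, 0.255, 0.094], [-0.001, 0.343, -0.939]] q [ 0.943  0.714 -0.638  1.463  0.43   1.463 -1.619]
t 17.75 xyz [0.0, -12.8, 32.7] rot [0.1, 0.05, 0.04]
```

apply_moves:
  increments:
    - {"grip":255,"xyz":[0,-6,15],"rotation":[0,0,0]}
    - {"grip":255,"xyz":[0,-11,28],"rotation":[0,0,0]}
    - {"grip":255,"xyz":[0,-12.8,33],"rotation":[0,0,0]}
    - {"grip":255,"xyz":[0,-12.8,33],"rotation":[0,0,0]}

```text
time: 18.25
ee_pos: [0.4622, -0.335, 0.0138]
eef_rot: [-0.594, 0.785, 0.139, -0.105]
ft_force: [0.0, -0.2, -0.4]
width: 0.023
```

apply_moves:
  increments:
    - {"grip":150,"xyz":[0,0,0],"rotation":[0,0,0]}
    - {"grip":60,"xyz":[0,0,0],"rotation":[0,0,0]}
    - {"grip":60,"xyz":[0,0,0],"rotation":[0,0,0]}
    - {"grip":40,"xyz":[0,0,0],"rotation":[0,0,0]}

```text
time: 18.75
ee_pos: [0.4622, -0.3351, 0.0139]
eef_rot: [-0.594, 0.785, 0.139, -0.105]
ft_force: [0.2, -0.1, 0.9]
width: 0.0559
```

```bash
python3 -c "
from h import *
show()"; python3 look.py 12 wrist
```

```text
t 18.75 pos [ 0.4622 -0.3351  0.0139] F [ 0.23 -0.06  0.95] T [-0.11 -0.38 -0.02] w 0.0559
 R [[-0.272, -0.904, -0.329], [-0.962, 0.255, 0.094], [-0.001, 0.342, -0.94]] q [ 0.934  0.756 -0.624  1.477  0.452  1.412 -1.633]
t 18.8 pos [ 0.4622 -0.3351  0.0138] F [-0.17  0.66  0.25] T [-0.09 -0.38  0.  ] w 0.0596
 R [[-0.272, -0.904, -0.329], [-0.962, 0.255, 0.094], [-0.001, 0.342, -0.94]] q [ 0.934  0.756 -0.624  1.477  0.452  1.412 -1.633]
tip cab mm [ -14.6 -404.2   11.9] along 6.4 norm -116.4 pitch -0.1 yawerr -7.46
```

View pics/wrist_12.png

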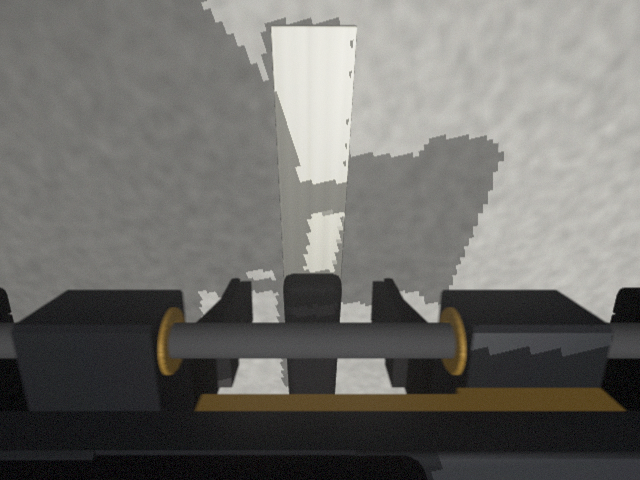

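The blade lies flat and released, with the handle free between the open fingers. Withdrawing, then planning the way to the holder with the gripper turned half round so the camera faces away from the flap.

apply_moves:
  increments:
    - {"grip":0,"xyz":[0,0,-30],"rotation":[0,0,0]}
    - {"grip":0,"xyz":[0,0,-80],"rotation":[0,0,0]}
    - {"grip":0,"xyz":[0,10,-130],"rotation":[0,0,0]}

```text
time: 19.18
ee_pos: [0.4962, -0.3445, 0.1404]
eef_rot: [-0.594, 0.785, 0.139, -0.104]
ft_force: [1.5, 0.1, 0.8]
width: 0.085
```

```bash
cat > t8.py <<'E'
from plan import *
from h import state
q0=state()[0]["joint_positions"]; print(np.round(q0,3), state()[1])
cy=np.degrees(CY); Y=lambda d:rot(np.radians(d),0)
def P(x,y,z,yaw,pi,ro): return np.array([x,y,z]),R.from_euler('z',yaw)*R.from_euler('x',ro)*R.from_euler('z',-yaw)*rot(yaw,pi)
def fin(g): return [(np.array([.432,.314,.12]),Y(g)),(np.array([.432,.314,.03]),Y(g)),(np.array([.432,.314,.25]),Y(g)),(cab([-.012,0,.25]),Y(cy+180)),(cab([-.012,0,.115]),Y(cy+180)),(cab([-.012,0,.25]),Y(cy+180))]
rng=np.random.default_rng(3)
lo=np.array([.45,-.25,.24,0,-.6,-.5]);hi=np.array([.65,.15,.32,3.0,.1,.5])
def ev(v):
    L=[];w=[P(*a) for a in v[:12].reshape(-1,6)]
    q,e=track(q0,w+fin(v[12]),step=.06,log=L); return margin(L)-(5 if e>1e-3 else 0),q
l=np.r_[lo,lo,cy+130];h=np.r_[hi,hi,cy+230]
pop=[]
for _ in range(150):
    v=rng.uniform(l,h); v[3],v[9]=sorted([v[3],v[9]]); pop.append((ev(v),v))
pop=sorted(pop,key=lambda x:-x[0][0])[:10]
for it in range(6):
    ch=[]
    for e,v in pop:
        for _ in range(4):
            u=np.clip(v+rng.normal(0,.1,13)*(h-l),l,h); ch.append((ev(u),u))
    pop=sorted(pop+ch,key=lambda x:-x[0][0])[:10]
for e,v in pop[:3]: print(e[0].round(3),e[1].round(2),v.round(3).tolist())
E
timeout 560 python3 t8.py
```

```text
[ 0.9    0.691 -0.649  1.283  0.403  1.649 -1.59 ] [ 0.49620815 -0.34454874  0.14043333]
0.469 [ 0.52  0.47 -0.89  1.39  0.36  1.46  1.06] [0.536, -0.135, 0.272, 0.0, 0.066, -0.297, 0.598, -0.021, 0.281, 2.978, 0.1, -0.397, 134.682]
0.456 [ 0.49  0.46 -0.86  1.39  0.35  1.45  1.07] [0.531, -0.161, 0.277, 0.0, -0.022, -0.34, 0.61, 0.011, 0.289, 2.881, 0.1, -0.483, 135.499]
0.455 [ 0.48  0.45 -0.83  1.39  0.33  1.45  1.08] [0.54, -0.173, 0.281, 0.131, -0.017, -0.404, 0.621, -0.001, 0.295, 3.0, 0.1, -0.474, 145.2]
```

```bash
cat > t9.py <<'E'
from plan import *
from h import state,go
cy=np.degrees(CY); Y=lambda d:rot(np.radians(d),0)
def P(x,y,z,yaw,pi,ro): return np.array([x,y,z]),R.from_euler('z',yaw)*R.from_euler('x',ro)*R.from_euler('z',-yaw)*rot(yaw,pi)
def fin(g): return [(np.array([.432,.314,.12]),Y(g)),(np.array([.432,.314,.03]),Y(g)),(np.array([.432,.314,.25]),Y(g)),(cab([-.012,0,.25]),Y(cy+180)),(cab([-.012,0,.115]),Y(cy+180)),(cab([-.012,0,.25]),Y(cy+180))]
W1=P(.50,-.135,.30,0,.06,-.3);W2=P(.53,-.02,.33,2.98,.1,-.4);W15=P(.51,-.08,.32,1.5,.08,-.35)
if __name__=="__main__":
  for ws,g in (([W1,W2],135),([W1,W15,W2],135),([P(.48,-.15,.3,.0,0,-.3),P(.5,0,.32,2.9,0,-.3)],135)):
    q=state()[0]["joint_positions"];L=[]
    for w in ws+fin(g): q,e=track(q,[w],log=L);print(q.round(2),e.round(4),margin(L).round(3))
    print()
E
python3 t9.py; python3 -c "
from t9 import *
go(*W1);go(*W15)"
```

```text
[ 0.86  0.04 -0.9   1.71  0.34  1.37 -1.66] 0.0 0.441
[ 0.67  0.21 -0.55  1.49 -0.29  1.56  1.57] 0.0 0.315
[-0.04  0.32 -0.78  1.8   0.25  1.12 -0.12] 0.0 0.315
[-0.09  0.45 -0.73  1.87  0.36  0.96 -0.2 ] 0.0 0.315
[ 0.01  0.2  -0.81  1.64  0.15  1.36 -0.04] 0.0 0.315
[ 0.38  0.41 -0.69  1.39  0.26  1.43  1.12] 0.0 0.315
[ 0.37  0.51 -0.66  1.56  0.33  1.19  1.08] 0.0 0.315
[ 0.38  0.41 -0.69  1.39  0.26  1.43  1.12] 0.0 0.315

[ 0.86  0.04 -0.9   1.71  0.34  1.37 -1.66] 0.0 0.441
[ 0.76 -0.19 -0.53  1.86 -0.25  1.12  0.23] 0.0 0.295
[ 0.63  0.21 -0.5   1.49 -0.3   1.56  1.58] 0.0 0.295
[-0.06  0.32 -0.75  1.8   0.24  1.12 -0.11] 0.0 0.295
[-0.12  0.44 -0.7   1.87  0.34  0.95 -0.19] 0.0 0.295
[-0.02  0.2  -0.78  1.64  0.14  1.36 -0.03] 0.0 0.295
[ 0.36  0.4  -0.65  1.39  0.24  1.42  1.14] 0.0 0.295
[ 0.34  0.5  -0.62  1.56  0.31  1.18  1.09] 0.0 0.295
[ 0.36  0.4  -0.65  1.39  0.24  1.42  1.14] 0.0 0.295

[ 0.88  0.04 -0.88  1.7   0.34  1.42 -1.63] 0.0 0.439
[ 0.59  0.02 -0.48  1.67 -0.29  1.42  1.48] 0.0 0.282
[-0.02  0.33 -0.8   1.8   0.26  1.12 -0.13] 0.0 0.282
[-0.08  0.45 -0.75  1.87  0.37  0.96 -0.21] 0.0 0.282
[ 0.03  0.21 -0.83  1.64  0.16  1.37 -0.05] 0.0 0.282
[ 0.4   0.42 -0.71  1.39  0.27  1.43  1.12] 0.0 0.282
[ 0.39  0.52 -0.68  1.56  0.34  1.19  1.07] 0.0 0.282
[ 0.4   0.42 -0.71  1.39  0.27  1.43  1.12] 0.0 0.282

t 19.18 xyz [-202.9, 104.6, -131.4] rot [25.51, 19.4, -13.11]
t 19.18 xyz [-258.6, 116.5, -148.3] rot [35.37, 28.42, -99.43]
```

```bash
python3 - <<'E'
from t9 import *
for ws,g in (([W1,W15],135),([W1,W15],110),([P(.47,0,.3,1.4,0,-.2)],120)):
    q=state()[0]["joint_positions"];L=[]
    for w in ws+fin(g): q,e=track(q,[w],log=L);print(q.round(2),e.round(4),margin(L).round(3))
    print()
E
```

```text
[ 0.86  0.04 -0.9   1.71  0.34  1.37 -1.66] 0.0 0.441
[ 0.76 -0.19 -0.53  1.86 -0.25  1.12  0.23] 0.0 0.295
[ 0.12  0.39 -0.99  1.8   0.36  1.15 -0.2 ] 0.0 0.295
[ 0.05  0.51 -0.91  1.87  0.48  1.   -0.28] 0.0 0.295
[ 0.19  0.26 -1.05  1.63  0.23  1.38 -0.1 ] 0.0 0.295
[ 0.56  0.5  -0.97  1.38  0.41  1.47  1.03] 0.0 0.295
[ 0.54  0.6  -0.92  1.55  0.49  1.24  0.97] 0.0 0.295
[ 0.56  0.5  -0.97  1.38  0.41  1.47  1.03] 0.0 0.295

[ 0.86  0.04 -0.9   1.71  0.34  1.37 -1.66] 0.0 0.441
[ 0.76 -0.19 -0.53  1.86 -0.25  1.12  0.23] 0.0 0.295
[ 0.13  0.4  -1.    1.8   0.37  1.15 -0.64] 0.0 0.295
[ 0.06  0.52 -0.92  1.87  0.49  1.   -0.73] 0.0 0.295
[ 0.21  0.27 -1.07  1.63  0.24  1.38 -0.54] 0.0 0.295
[ 0.62  0.54 -1.08  1.38  0.48  1.49  0.99] 0.0 0.295
[ 0.6   0.65 -1.02  1.55  0.57  1.27  0.93] 0.0 0.295
[ 0.62  0.54 -1.08  1.38  0.48  1.49  0.99] 0.0 0.295

[ 1.06 -0.27 -0.98  1.85 -0.22  1.25 -0.05] 0.0 0.228
[ 0.28  0.52 -1.23  1.79  0.52  1.21 -0.58] 0.0 0.02
[ 0.19  0.63 -1.12  1.86  0.64  1.07 -0.66] 0.0 0.02
[ 0.37  0.4  -1.34  1.63  0.39  1.43 -0.48] 0.0 0.02
[ 0.74  0.72 -1.39  1.38  0.71  1.6   0.86] 0.0 0.02
[ 0.73  0.83 -1.3   1.54  0.8   1.39  0.79] 0.0 0.02
[ 0.74  0.72 -1.39  1.38  0.71  1.6   0.86] 0.0 0.02
```

apply_moves:
  increments:
    - {"grip":0,"xyz":[-35,20,-60],"rotation":[5,4,-2.6]}
    - {"grip":0,"xyz":[-80,42,-90],"rotation":[10,8,-5.2]}
    - {"grip":0,"xyz":[-120,63,-105],"rotation":[15,12,-8]}
    - {"grip":0,"xyz":[-160,84,-118],"rotation":[20,15.5,-10.5]}
    - {"grip":0,"xyz":[-203,105,-131],"rotation":[25.5,19.4,-13]}

```text
time: 19.8
ee_pos: [0.4996, -0.1333, 0.3007]
eef_rot: [0.702, -0.695, 0.129, 0.085]
ft_force: [0.2, 0.5, 1.9]
width: 0.0872
```

```bash
python3 -c "
from t9 import *
from h import show
show();go(*W15)
c=__import__('bench').viewer.camera('top'); import cv2; cv2.imwrite('pics/top_13.png',c['img']); np.savez('top_13.npz',**c)"
```

```text
t 19.8 pos [ 0.4996 -0.1333  0.3007] F [0.21 0.51 1.9 ] T [0.36 0.1  0.  ] w 0.0872
 R [[-0.001, -0.998, 0.063], [-0.954, -0.018, -0.298], [0.298, -0.061, -0.952]] q [ 0.864  0.035 -0.899  1.709  0.339  1.367 -1.657]
t 19.8 xyz [-45.1, -12.6, -33.5] rot [28.36, -3.68, -81.44]
```

View pics/top_13.png

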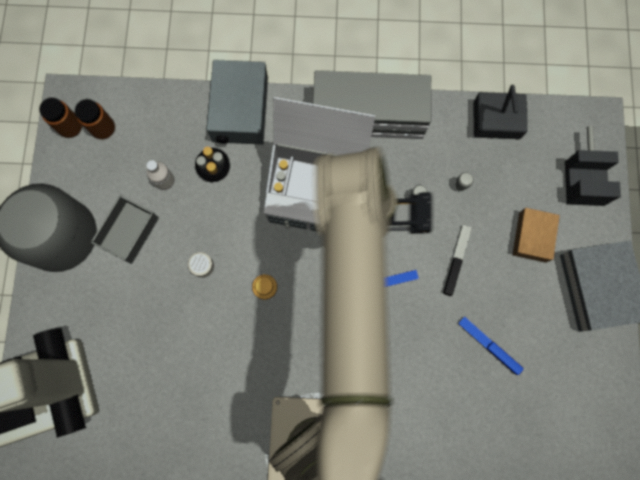

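The top view shows the blade back at about (455,260), the flap open and everything else in place. Now turning the gripper.

apply_moves:
  increments:
    - {"grip":0,"xyz":[-5,-1,-4],"rotation":[3.2,-0.4,-9.2]}
    - {"grip":0,"xyz":[-10,-3,-8],"rotation":[6.4,-0.8,-18.4]}
    - {"grip":0,"xyz":[-15,-4,-11],"rotation":[9.6,-1.2,-27.6]}
    - {"grip":0,"xyz":[-20,-6,-15],"rotation":[12.8,-1.6,-36.8]}
    - {"grip":0,"xyz":[-25,-7,-19],"rotation":[16,-2,-46]}

```text
time: 20.48
ee_pos: [0.5055, -0.094, 0.315]
eef_rot: [0.926, -0.335, 0.171, 0.02]
ft_force: [-0.3, 0.7, 0.9]
width: 0.0868
```

```bash
python3 -c "
from t9 import *
from h import show
show();go(*W15)"
```

```text
t 20.475 pos [ 0.5055 -0.094   0.315 ] F [-0.32  0.67  0.9 ] T [0.17 0.34 0.05] w 0.0868
 R [[0.717, -0.627, 0.304], [-0.613, -0.775, -0.152], [0.331, -0.077, -0.94]] q [ 0.846 -0.204 -0.725  1.853 -0.019  1.115 -0.579]
t 20.48 xyz [-3.7, -14.1, -5.4] rot [12.17, -2.09, -34.27]
```

apply_moves:
  increments:
    - {"grip":0,"xyz":[-1,-4,-1],"rotation":[3,-0.5,-8.6]}
    - {"grip":0,"xyz":[-2,-7,-3],"rotation":[6,-1,-17.2]}
    - {"grip":0,"xyz":[-3,-11,-4],"rotation":[9,-1.5,-25.8]}
    - {"grip":0,"xyz":[-4,-14,-5],"rotation":[12.2,-2,-34.3]}

```text
time: 20.98
ee_pos: [0.5098, -0.0797, 0.3196]
eef_rot: [0.983, -0.025, 0.176, -0.033]
ft_force: [-0.7, -0.4, -0.7]
width: 0.0869
```

```bash
python3 -c "
from t9 import *
from h import show
show();go([.44,.2,.22],Y(125));go(*fin(135)[0])"
```

```text
t 20.975 pos [ 0.5098 -0.0797  0.3196] F [-0.74 -0.4  -0.73] T [-0.07  0.31  0.01] w 0.0869
 R [[0.937, -0.037, 0.348], [-0.061, -0.997, 0.057], [0.345, -0.075, -0.936]] q [ 0.741 -0.188 -0.518  1.857 -0.248  1.12   0.237]
t 20.98 xyz [-116.6, -268.8, 84.9] rot [2.47, -20.88, -37.47]
t 20.98 xyz [-165.5, -374.6, 182.2] rot [4.32, -20.81, -47.36]
```

apply_moves:
  increments:
    - {"grip":0,"xyz":[-23,-54,12],"rotation":[0.5,-4,-7.5]}
    - {"grip":0,"xyz":[-46,-108,27],"rotation":[1,-8,-15]}
    - {"grip":0,"xyz":[-70,-161,45],"rotation":[1.5,-12.5,-22.5]}
    - {"grip":0,"xyz":[-93,-215,65],"rotation":[2,-16.7,-30]}
    - {"grip":0,"xyz":[-117,-269,85],"rotation":[2.5,-20.9,-37.5]}

```text
time: 21.6
ee_pos: [0.4395, 0.2014, 0.2198]
eef_rot: [0.953, 0.302, -0.0, 0.001]
ft_force: [1.1, -0.1, -0.6]
width: 0.0871
```

```bash
python3 -c "
from t9 import *
from h import show
show();go(*fin(135)[0])"
```

```text
t 21.6 pos [0.4395 0.2014 0.2198] F [ 1.14 -0.08 -0.56] T [ 0.02 -0.18  0.01] w 0.0871
 R [[0.817, 0.576, -0.0], [0.576, -0.817, -0.001], [-0.001, 0.001, -1.0]] q [ 0.406  0.109 -0.971  1.797  0.094  1.286  0.025]
t 21.6 xyz [58.9, -96.5, 99.6] rot [0.05, 0.07, -9.81]
```

apply_moves:
  increments:
    - {"grip":0,"xyz":[25,-42,30],"rotation":[0,0,-4]}
    - {"grip":0,"xyz":[50,-84,60],"rotation":[0,0,-8]}
    - {"grip":0,"xyz":[59,-96.5,90],"rotation":[0,0,-9.8]}
    - {"grip":0,"xyz":[59,-96.5,99.5],"rotation":[0,0,-9.8]}

```text
time: 22.1
ee_pos: [0.4306, 0.3147, 0.1184]
eef_rot: [0.923, 0.384, -0.002, 0.0]
ft_force: [-0.3, -0.9, 0.2]
width: 0.0871
```

```bash
python3 look.py 14 wrist; python3 - <<'E'
from h import *
c=np.load('wrist_14.npz');P=cloud(c);s,p,q=state()
m=(np.abs(P[...,0]-.432)<.06)&(np.abs(P[...,1]-.314)<.06)&(P[...,2]>.045)&(P[...,2]<.075)
print(m.sum(),cv2.minEnclosingCircle(P[m][:,:2].astype(np.float32)),np.median(P[m],0))
E
```

```text
t 22.15 pos [0.4312 0.3135 0.1183] F [-0.43 -0.65 -1.54] T [-0.02 -0.13  0.01] w 0.0868
 R [[0.707, 0.707, -0.003], [0.707, -0.707, -0.003], [-0.004, -0.001, -1.0]] q [ 0.121  0.396 -0.99   1.796  0.361  1.149 -0.2  ]
tip cab mm [-329.6  309.9  153.7] along -195.5 norm 163.9 pitch 20.0 yawerr 143.23
7075 ((0.4305162727832794, 0.31468892097473145), 0.03010503761470318) [0.42823645 0.31695686 0.05470688]
```

View pics/wrist_14.png

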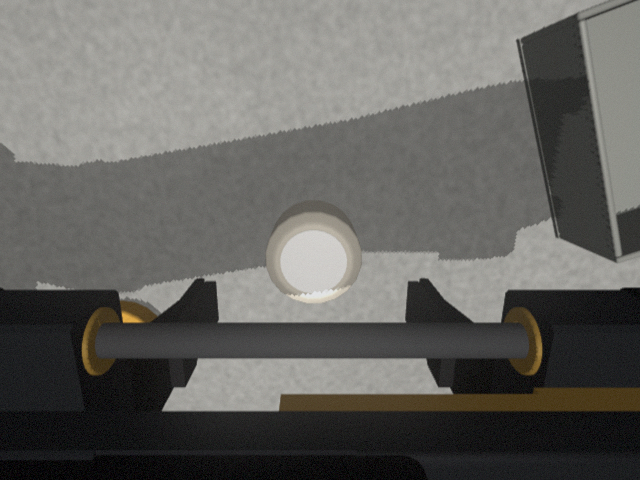

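Holder is centred at (314,258) between the fingers, measured at (0.4305, 0.3147). Descend and grip.

apply_moves:
  increments:
    - {"grip":0,"xyz":[0.5,-1.5,45],"rotation":[0,0,0]}
    - {"grip":0,"xyz":[0.5,-1.5,82],"rotation":[0.2,0.2,0]}
    - {"grip":0,"xyz":[0.5,-1.5,89],"rotation":[0.2,0.2,0]}
    - {"grip":0,"xyz":[0.5,-1.5,89],"rotation":[0.2,0.2,0]}

```text
time: 22.65
ee_pos: [0.4311, 0.3144, 0.0306]
eef_rot: [0.924, 0.382, -0.001, -0.002]
ft_force: [0.2, 1.3, 0.2]
width: 0.0871
```

```bash
python3 -c "
from h import *
show();go([.4305,.3147,.029],rot(np.radians(135)))"
```

```text
t 22.65 pos [0.4311 0.3144 0.0306] F [0.19 1.34 0.18] T [ 0.08 -0.09  0.01] w 0.0871
 R [[0.708, 0.706, -0.002], [0.706, -0.708, 0.003], [0.0, -0.003, -1.0]] q [ 0.05   0.513 -0.914  1.868  0.477  0.997 -0.285]
t 22.65 xyz [-0.2, -0.6, 1.6] rot [-0.19, -0.02, -0.07]
```

apply_moves:
  increments:
    - {"grip":120,"xyz":[0,-0.5,1],"rotation":[-0.2,0,0]}
    - {"grip":255,"xyz":[0,-0.5,1],"rotation":[-0.2,0,0]}
    - {"grip":255,"xyz":[0,-0.5,1],"rotation":[-0.2,0,0]}
    - {"grip":255,"xyz":[0,-0.5,1],"rotation":[-0.2,0,0]}
    - {"grip":255,"xyz":[0,-0.5,1],"rotation":[-0.2,0,0]}
  squeeze: 30

```text
time: 23.28
ee_pos: [0.431, 0.3149, 0.03]
eef_rot: [0.924, 0.382, 0.0, 0.0]
ft_force: [-0.8, -2.0, 5.9]
width: 0.0593
```

```bash
python3 -c "
from h import *
show()"
```

```text
t 23.275 pos [0.431  0.3149 0.03  ] F [-0.82 -1.97  5.94] T [-0.17 -0.   -0.03] w 0.0593
 R [[0.708, 0.706, 0.001], [0.706, -0.708, 0.0], [0.001, 0.0, -1.0]] q [ 0.046  0.513 -0.912  1.869  0.481  0.996 -0.291]
```

Gripped at 59 mm. Lifting.

apply_moves:
  increments:
    - {"grip":255,"xyz":[0,0,-15],"rotation":[0,0,0]}
    - {"grip":255,"xyz":[0,0,-60],"rotation":[0,0,0]}
    - {"grip":255,"xyz":[0,0,-120],"rotation":[0,0,0]}
    - {"grip":255,"xyz":[0,0,-180],"rotation":[0,0,0]}
    - {"grip":255,"xyz":[0,0,-220],"rotation":[0,0,0]}

```text
time: 23.9
ee_pos: [0.4306, 0.3154, 0.2534]
eef_rot: [0.924, 0.382, 0.002, -0.0]
ft_force: [0.6, 0.7, -2.6]
width: 0.0595
```

```bash
python3 look.py 15 wrist scene; python3 -c "
from t9 import *
from h import show
go([.45,.22,.27],Y(cy+165));go(cab([-.012,0,.26]),Y(cy+180))
q=state()[0]['joint_positions'];L=[]
for w in [(np.array([.45,.22,.27]),Y(cy+165)),(cab([-.012,0,.26]),Y(cy+180)),(cab([-.012,0,.115]),Y(cy+180))]:q,e=track(q,[w],log=L);print(q.round(2),e.round(4),margin(L))"
```

```text
t 24.0 pos [0.4316 0.3165 0.2549] F [ 0.54  0.92 -2.73] T [ 0.07 -0.19  0.04] w 0.059
 R [[0.708, 0.707, 0.007], [0.707, -0.708, 0.003], [0.007, 0.002, -1.0]] q [ 0.199  0.26  -1.062  1.627  0.233  1.384 -0.107]
tip cab mm [-329.9  312.8  290.1] along -127.5 norm 282.1 pitch 19.8 yawerr 143.41
t 24.0 xyz [-55.1, 81.3, -15.3] rot [0.2, -0.38, -21.68]
t 24.0 xyz [-60.4, 338.7, -4.8] rot [0.25, -0.35, -36.68]
[ 0.47  0.15 -1.1   1.68  0.14  1.4   0.52] 0.0 0.37264535276105404
[ 0.55  0.49 -0.96  1.37  0.39  1.49  1.04] 0.0 0.37264535276105404
[ 0.53  0.59 -0.9   1.55  0.48  1.24  0.98] 0.0 0.37264535276105404
```

View pics/scene_15.png

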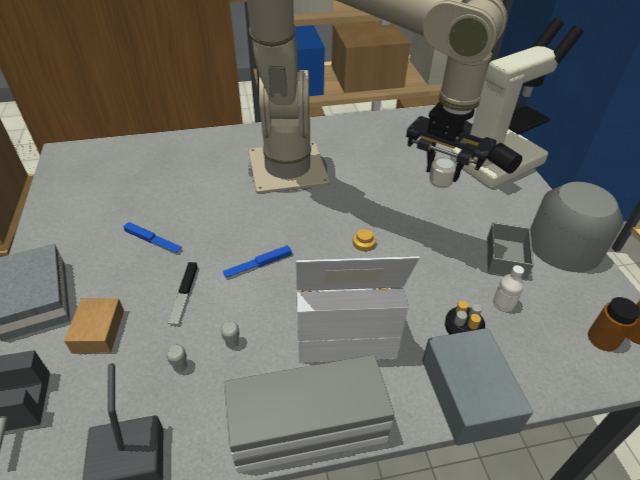

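Holder is held upright at (442,172) in the scene view and the flap is open. Carrying it over, turning on the way.

apply_moves:
  increments:
    - {"grip":255,"xyz":[-15,20,-5],"rotation":[0.1,-0.1,-9]}
    - {"grip":255,"xyz":[-35,50,-12],"rotation":[0.2,-0.2,-18]}
    - {"grip":255,"xyz":[-55,85,-15],"rotation":[0.2,-0.3,-27]}
    - {"grip":255,"xyz":[-60,125,-15],"rotation":[0.2,-0.4,-36.7]}
    - {"grip":255,"xyz":[-62,165,-12],"rotation":[0.2,-0.4,-36.7]}

```text
time: 24.62
ee_pos: [0.5045, 0.1545, 0.2667]
eef_rot: [0.756, 0.655, -0.001, 0.001]
ft_force: [0.5, 0.1, -1.0]
width: 0.0592
```

```bash
python3 -c "
from t9 import *
from h import show
show();go(cab([-.012,0,.25]),Y(cy+180))"
```

```text
t 24.625 pos [0.5045 0.1545 0.2667] F [ 0.5   0.09 -1.01] T [ 0.13 -0.19 -0.02] w 0.0592
 R [[0.143, 0.99, 0.0], [0.99, -0.143, -0.002], [-0.002, 0.001, -1.0]] q [ 0.559  0.242 -1.082  1.62   0.218  1.411  0.882]
t 24.62 xyz [-101.4, 139.5, 17.0] rot [0.04, 0.12, 0.15]
```

apply_moves:
  increments:
    - {"grip":255,"xyz":[-30,40,0],"rotation":[0,0,0]}
    - {"grip":255,"xyz":[-62,84,2],"rotation":[0,0,0]}
    - {"grip":255,"xyz":[-90,122,8],"rotation":[0,0,0]}
    - {"grip":255,"xyz":[-101.5,139.5,15],"rotation":[0,0.1,0.1]}
    - {"grip":255,"xyz":[-101.5,139.5,17],"rotation":[0,0.1,0.1]}

```text
time: 25.25
ee_pos: [0.6281, 0.0333, 0.2484]
eef_rot: [0.757, 0.654, -0.0, -0.001]
ft_force: [-0.5, 0.3, -2.1]
width: 0.0596
```

```bash
python3 look.py 16 wrist scene top; python3 -c "
from t9 import *
go(cab([-.012,0,.25]),Y(cy+180));go(cab([-.012,0,.1165]),Y(cy+180))
import cv2
a=cv2.imread('pics/top_16.png');b=cv2.imread('pics/scene_16.png')
cv2.imwrite('pics/c16.png',np.hstack([cv2.resize(a[90:250,240:390],(375,400),interpolation=cv2.INTER_CUBIC),cv2.resize(b[180:360,270:440],(378,400),interpolation=cv2.INTER_CUBIC)]))"; python3 flap.py scene_16.npz
```

```text
t 25.4 pos [0.6272 0.0359 0.2502] F [ 1.32 -0.09 -1.87] T [ 0.11 -0.15  0.04] w 0.0589
 R [[0.142, 0.99, 0.0], [0.99, -0.142, 0.0], [0.0, 0.0, -1.0]] q [ 0.548  0.49  -0.955  1.385  0.397  1.466  1.038]
tip cab mm [-116.2    1.9  285.6] along 55.3 norm 171.4 pitch 19.9 yawerr -179.85
t 25.4 xyz [-1.6, 1.1, 0.2] rot [0.02, -0.01, 0.2]
t 25.4 xyz [-1.6, 1.1, 133.7] rot [0.02, -0.01, 0.2]
2819 lean back deg 19.972981317359842 theta 2.442989387820439 top z 0.3381985076677677
```

View pics/c16.png

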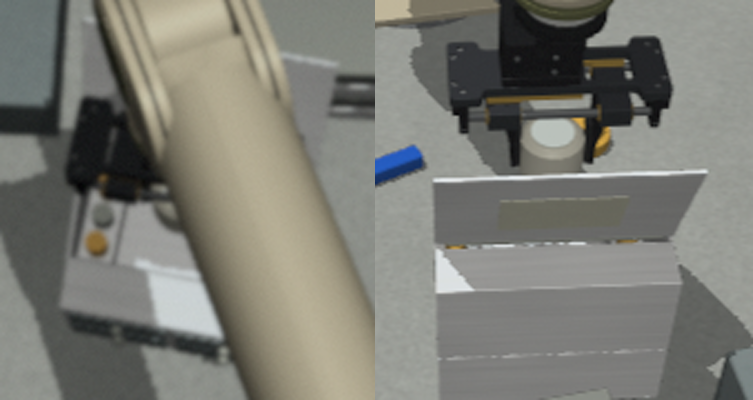

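View pics/wrist_16.png

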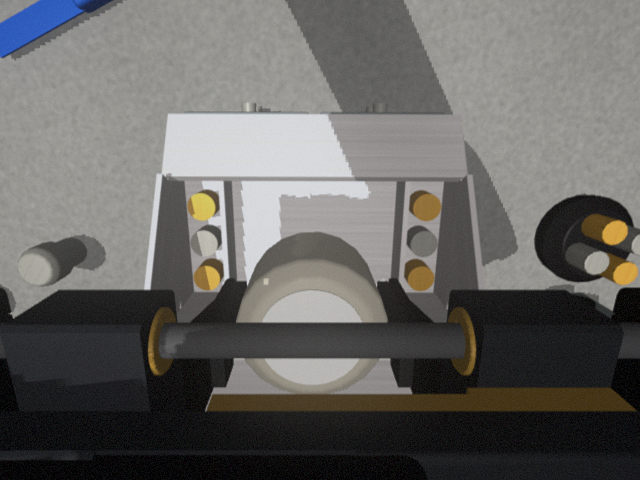

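The holder hangs centred over the middle compartment (wrist column about 312, compartment centre about 313), and the flap is still at 2.44. Lowering.

apply_moves:
  increments:
    - {"grip":255,"xyz":[-1.5,1,30],"rotation":[0,0,0.2]}
    - {"grip":255,"xyz":[-1.5,1,65],"rotation":[0,0,0.2]}
    - {"grip":255,"xyz":[-1.5,1,95],"rotation":[0,0,0.2]}
    - {"grip":255,"xyz":[-1.5,1,118],"rotation":[0,0,0.2]}
    - {"grip":255,"xyz":[-1.5,1,127],"rotation":[0,0,0.2]}

```text
time: 26.02
ee_pos: [0.627, 0.0353, 0.1227]
eef_rot: [0.756, 0.654, -0.0, -0.0]
ft_force: [0.4, -0.2, -1.5]
width: 0.0592
```

```bash
python3 -c "
from t9 import *
from h import show
show();go(cab([-.012,0,.1155]),Y(cy+180))"
```

```text
t 26.025 pos [0.627  0.0353 0.1227] F [ 0.35 -0.22 -1.49] T [ 0.06 -0.13  0.06] w 0.0592
 R [[0.144, 0.99, -0.001], [0.99, -0.144, 0.0], [-0.0, -0.001, -1.0]] q [ 0.533  0.584 -0.906  1.544  0.475  1.248  0.981]
t 26.02 xyz [-0.9, 1.2, 7.2] rot [-0.04, 0.01, 0.09]
```

apply_moves:
  increments:
    - {"grip":255,"xyz":[-1,1,4],"rotation":[0,0,0]}
    - {"grip":255,"xyz":[-1,1,6.5],"rotation":[0,0,0]}
    - {"grip":255,"xyz":[-1,1,7.5],"rotation":[0,0,0]}
    - {"grip":255,"xyz":[-1,1,7.5],"rotation":[0,0,0]}

```text
time: 26.52
ee_pos: [0.6281, 0.0342, 0.1155]
eef_rot: [0.756, 0.654, -0.0, -0.0]
ft_force: [0.7, 0.2, -1.3]
width: 0.0594
```

```bash
python3 -c "
from h import *
show()"
```

```text
t 26.525 pos [0.6281 0.0342 0.1155] F [ 0.7   0.21 -1.26] T [ 0.09 -0.17 -0.02] w 0.0594
 R [[0.144, 0.99, -0.0], [0.99, -0.144, -0.0], [-0.0, -0.0, -1.0]] q [ 0.531  0.592 -0.902  1.549  0.482  1.237  0.979]
```

apply_moves:
  increments:
    - {"grip":255,"xyz":[0,0,1],"rotation":[0,0,0]}
    - {"grip":255,"xyz":[0,0,1],"rotation":[0,0,0]}

```text
time: 26.78
ee_pos: [0.6282, 0.0342, 0.1151]
eef_rot: [0.756, 0.654, 0.0, 0.0]
ft_force: [-1.8, -1.2, 4.2]
width: 0.0592
```

```bash
python3 -c "
from h import *
show()"
```

```text
t 26.775 pos [0.6282 0.0342 0.1151] F [-1.82 -1.24  4.22] T [-0.04  0.28 -0.01] w 0.0592
 R [[0.144, 0.99, 0.0], [0.99, -0.144, -0.0], [-0.0, 0.0, -1.0]] q [ 0.531  0.593 -0.901  1.549  0.483  1.236  0.978]
```

Contact with the floor (+4 N). Open partway, fingers staying inside the dividers.

apply_moves:
  increments:
    - {"grip":70,"xyz":[0,0,-0.5],"rotation":[0,0,0]}
    - {"grip":30,"xyz":[0,0,-0.5],"rotation":[0,0,0]}
    - {"grip":15,"xyz":[0,0,-0.5],"rotation":[0,0,0]}
    - {"grip":15,"xyz":[0,0,-0.5],"rotation":[0,0,0]}

```text
time: 27.28
ee_pos: [0.6282, 0.0342, 0.1155]
eef_rot: [0.756, 0.654, 0.0, 0.0]
ft_force: [-0.3, 0.1, -0.8]
width: 0.0802
```

```bash
python3 look.py 17 wrist
```

```text
t 27.325 pos [0.6282 0.0342 0.1155] F [-0.46 -0.38  0.96] T [ 0.06 -0.11  0.04] w 0.0806
 R [[0.144, 0.99, 0.0], [0.99, -0.144, -0.0], [0.0, 0.0, -1.0]] q [ 0.531  0.592 -0.901  1.549  0.482  1.236  0.979]
tip cab mm [-114.9    0.6  150.9] along -11.0 norm 54.1 pitch 19.9 yawerr -179.96
```

View pics/wrist_17.png

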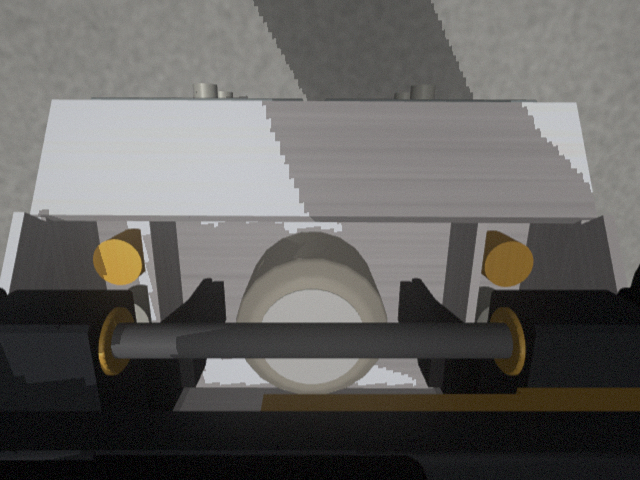

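The holder stands free between the open fingers, inside the dividers (top ellipse centre about (313,335)). Going straight up.

apply_moves:
  increments:
    - {"grip":15,"xyz":[0,0,-20],"rotation":[0,0,0]}
    - {"grip":15,"xyz":[0,0,-55],"rotation":[0,0,0]}
    - {"grip":15,"xyz":[0,0,-100],"rotation":[0,0,0]}
    - {"grip":15,"xyz":[0,0,-145],"rotation":[0,0,0]}
    - {"grip":15,"xyz":[0,-20,-180],"rotation":[0,0,0]}

```text
time: 27.95
ee_pos: [0.6088, 0.0373, 0.2988]
eef_rot: [0.756, 0.654, 0.001, 0.001]
ft_force: [-0.2, -0.4, 0.3]
width: 0.0817
```

apply_moves:
  increments:
    - {"grip":15,"xyz":[0,-50,0],"rotation":[0,0,0]}
    - {"grip":15,"xyz":[30,-100,0],"rotation":[0,0,0]}
    - {"grip":15,"xyz":[80,-130,0],"rotation":[0,0,0]}
    - {"grip":15,"xyz":[130,-140,0],"rotation":[0,0,0]}
    - {"grip":15,"xyz":[150,-140,0],"rotation":[0,0,0]}

```text
time: 28.58
ee_pos: [0.4905, 0.2095, 0.3005]
eef_rot: [0.755, 0.656, 0.002, 0.001]
ft_force: [-0.8, 0.0, -0.3]
width: 0.0819
```

apply_moves:
  increments:
    - {"grip":15,"xyz":[0,0,0],"rotation":[0,0,0]}
    - {"grip":15,"xyz":[0,0,0],"rotation":[0,0,0]}

```text
time: 28.82
ee_pos: [0.4906, 0.2092, 0.3013]
eef_rot: [0.755, 0.656, 0.003, 0.002]
ft_force: [0.6, -0.9, 0.8]
width: 0.0816
```

```bash
python3 look.py 18 top scene; python3 flap.py scene_18.npz; python3 - <<'E'
from h import *
c=np.load('top_18.npz');P=cloud(c);L=R.from_euler('z',-CY).apply((P-[CAB[0],CAB[1],0]).reshape(-1,3))
m=(abs(L[:,0]+.012)<.04)&(abs(L[:,1])<.045)&(L[:,2]>.125)&(L[:,2]<.155)
print("holder top",m.sum(),cv2.minEnclosingCircle(L[m][:,:2].astype(np.float32)),np.median(L[m][:,2]))
A=np.c_[L[m][:,:2],np.ones(m.sum())]; print("tilt",np.linalg.lstsq(A,L[m][:,2],rcond=None)[0][:2])
im=c['img'];cv2.imwrite('pics/c18.png',cv2.resize(im[90:250,240:390],(600,640)[:2] and (560,600),interpolation=cv2.INTER_CUBIC))
a=np.load('top0.npz')
for u,v in [(455,265),(463,228)]: print(P[v,u].round(3))
E
```

```text
t 28.925 pos [0.4908 0.2083 0.3009] F [-0.43  0.13  0.23] T [ 0.07 -0.15  0.  ] w 0.0819
 R [[0.141, 0.99, 0.005], [0.99, -0.141, 0.001], [0.001, 0.005, -1.0]] q [ 0.487  0.253 -1.137  1.552  0.232  1.479  0.771]
tip cab mm [-276.3  152.6  335.7] along -58.4 norm 294.9 pitch 19.6 yawerr -179.79
2819 lean back deg 19.967954600667923 theta 2.4429016550636 top z 0.3381639357652616
holder top 476 ((-0.011226359754800797, 0.0003950655518565327), 0.03085353970527649) 0.14041189137882626
tilt [0.05197161 0.00676931]
[ 0.461 -0.33   0.019]
[ 0.561 -0.353  0.013]
```

View pics/top_18.png

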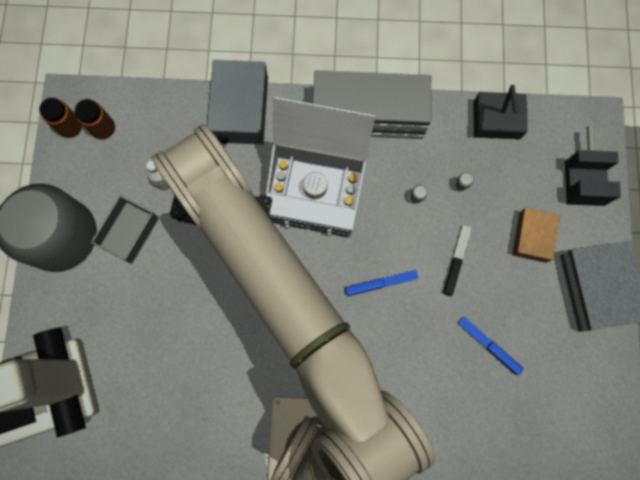

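View pics/c18.png

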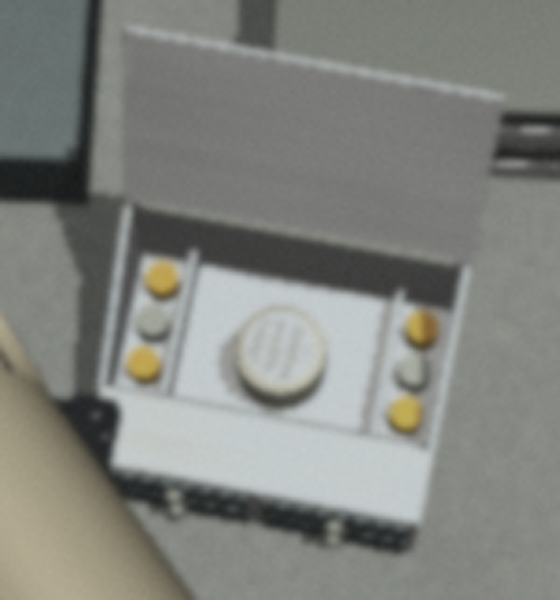

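Holder upright at the centre of the compartment, flap on its stop, blade flat at (457,260). Handing in.

```bash
python3 -c "
from bench import r
print(r.close_job())"
```

```text
the job is handed in; nothing more can be done
None
```

The job is done and handed in at about 29 s of the 72 s allowed; `close_job()` gave no verdict.

**What I did:**
- I picked up the black-handled blade and slid its tip about 22 mm up the slot, meeting no contact force. The flap was still closed in the picture.
- I levered the flap up with the blade tip until it fell back onto its stop.
- I laid the blade flat where it came from and set the holder down in the middle compartment.

**Last checks:**
- **Flap:** the depth fit put it at 2.44 rad, with 2.2 needed and the stop at 2.45.
- **Blade:** it lies flat. The depth readings over it were 13 to 19 mm above the bench, and the fingers are off it.
- **Holder:** its centre is within a millimetre or two of where I aimed, about 3 mm behind the tray point. Its top is 140 mm up, exactly floor height plus holder height.
- **Other objects:** all looked unmoved in the last top picture. The arm partly covered the cleaner and hid the focus knob, but the knob looked in place in the scene picture after the lift.

**What went wrong or disagreed:**
- My first grip bent the arm nearly to the limits of joints 2 and 4. I put the blade back, gripped it again with the tool tilted 20 degrees, and made a short detour to free joint 3.
- A fit to the holder's top suggested a slope of 0.05, which I put down to depth noise; it is within the 0.15 rad allowed.
- The wrist camera and the fixed cameras disagreed by about 3 to 4 mm on the blade's sideways position.

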